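# Reload the standby cuvette magazine and change the feeder over to it

## Robot

A 7-joint arm with a two-finger parallel gripper is mounted at the origin on the work surface. World frame = base frame: x ahead of the robot, y to its left, z up, the work surface at z = 0. Lengths are in m, angles in rad, forces in N, time in s.
With the tool pointing down it reaches from about 0.4 to 0.85 m from the base axis. Payload 6.9 kg.
Tool frame: the origin (TCP) lies midway between the tips of the shut fingers; the grasp point (between the pads) lies 19 mm behind it; z points along the fingers, y is the line along which they close (so a half turn about z gives the same grasp; the last joint's range is limited). The gripper opens to 85 mm and grips with 20 to 120 N. Pads are 22 mm wide; open, the fingers measure 114 mm over their backs; the gripper's body (76 mm by 85 mm) begins 54 mm behind the grasp point. The pads swing forward as they close: fully open they stand 13 mm farther back than shut.
Start: joints at [-1.046, 0.507, -0.238, 1.5, 0.126, 1.149, -0.155], TCP at [0.255, 0.571, 0.231] pointing down, gripper open.
Joint ranges: [-3.08, 3.08], [-0.24, 2.05], [-1.43, 1.35], [0, 2.5], [-1.52, 4.66], [0.17, 1.96], [-2.89, 2.89]. Speed limits (rad/s): [2.39, 2.39, 3.14, 3.14, 3.14, 3.14, 3.14].

## Interface

Orientations are given as a rotation vector (axis times angle).
In Python, from bench import arm, capture gives the robot as it stands.
- The arm moves only by the tool carry_out, never from a script. Its argument "increments" is text: rows parted by semicolons, each of 7 numbers parted by spaces: the closure, from -1 (fully open) to 1 (shut), then the shift along the tool's x, y, z each as a share of 30 mm, from -1 to 1, then the turn, a rotation vector about the tool's x, y, z each as a share of 5 degrees, from -1 to 1. A call has 1 to 20 rows; each row shifts and turns the commanded pose from where the row before left it, along the tool's axes as they then stand; what a row does not reach is not made up. A row lasts 1/12 s, in which the tool goes at most 41.7 mm and 7.16 degrees, less where a joint would pass 70% of its speed; a pose out of reach is approached as far as the arm can. A call with a number of a shift or a turn outside -1 to 1 is refused whole. A call with a gripper value outside its range is refused whole. The fingers move at their own pace and stop on an object; the grip force is fixed at half the most. Time passes only in rows, so rows that do not move let the fingers close. It gives the time, the measured TCP pose, the force, the opening and the grip force at its end, in the units of the state.
- arm.observe(): the state, without advancing time (a new reading comes with each control period).
- capture(name): name is "scene" or "top"; returns a dict with "image" (384x512x3 uint8, red, green, blue), "fovy" (degrees; the focal length in pixels is half the picture's height over the tangent of half this angle, whatever the lens; pixels are square), "cx", "cy" (the principal point, pixels), "rvec" (rotation vector, rad) and "tvec" (3), from world to camera coordinates, as OpenCV has them. Camera axes: x right, y down, z forward; pixel columns grow to the right and rows downward; lengths in m; the calibration is good to about 2 mm. A picture is of the moment at which its call begins. There is no depth.
- arm.sign_off(): hands the job in; it is judged then, once.
The state is a dict: "time": time; "q": joint angles; "dq": joint speeds; "tau": joint torques, N m; "position": TCP position; "ee_rot": TCP orientation; "force": force on the tool from outside, world axes, zero at the start; "moment": the same for the moment, N m; "grip_width": finger opening in m; "gripper_force": force on a finger pad.
Only numpy, scipy, OpenCV 4.12 (cv2) and the standard library are available. Lean on these libraries where they do the work, as an engineer would, in place of code of your own. Each camera call takes 0.05 s, during which the arm holds its last target. There are 200 camera calls.

## Task

The cuvette feeder is running on its left magazine, which has run out (left and right as the robot faces it). With the changeover switch still at left, take the dust cap off the right magazine, set it aside, and load every cassette from the mat into the right magazine, pressing each one down until the catches snap over it. Then turn the switch to centre off, leave it there for two seconds, turn it fully to the right, and only then put the dust cap on the left magazine, seated as it was on the right one, and leave the bottles and beaker where they are.

Things in the scene. Friction and masses are not known exactly. Their poses are not given: they have to be found in the camera images.
- feeder: bench cuvette feeder, white housing, fixed. Origin on the bench; x points from its front (robot's side) to its back, y to its left, z up. Housing: x -130 to 120 mm, y -130 to 250 mm, 140 mm high; all that is used is on its flat top (the deck). Two identical magazines rise from the deck, centred at x 50, y +75 (left) and -75 (right).
- right_mag (a point): right magazine (to load; capped at first): centre of its shaft at the underside of its two catches, 8 mm above the deck; axes as the feeder's. Shaft 67 (x) x 43 mm (y), takes cassettes flat, one on another, long side along x. A latched cassette's top is at this point, its underside 18 mm below (deeper ones 18 mm more each). To latch one, press its top about 4 mm below this point.
- right_mouth (a point): centre of the right magazine's mouth, at the tops of its guides, 34 mm above the deck. Guides: a block 28 mm wide, 16 thick at each x end; two posts 6 mm thick on each y side, at the corners, with a 39 mm gap between them for a finger; their top 10 mm flares out by 4.5 mm. A cassette let go here rests on the catches' ramps, its top about level with this point, until pressed.
- catch (a point): nose of the near spring catch (the far one mirrors it), 14 mm wide, 6.5 mm into the shaft at each x end: ramped on top, flat below. A cassette pressed down pushes both aside, and the spring floor or stack down, until they snap over its top and hold it. Force rises from about 5 N (first) to 13 N (fifth). Let go too early, it rises again.
- follower (a joint): spring floor of the right magazine: how far it is pressed down, in m. 0 when empty, about 0.012 with one cassette latched and 0.018 more for each further one.
- left_mag (a point): left magazine (run out; not to be loaded): centre of its shaft, 8 mm above the deck; axes as the feeder's. Guides as on the right, their tops 26 mm above this point. Gets the cap at the end.
- cap: dust cap, grey plastic: plate 100 (x) x 70 (y) x 5 mm, below it a plug 58 x 36 x 8 mm, on top a grip ridge 44 mm long (x), 14 wide (y), 20 high. Origin: centre of the plug's underside; plate top at 13 mm, ridge top at 33 mm; 90 g; same after a half turn. First on the right magazine, plug inside the guides, plate on top, origin 18 mm above point right_mag.
- deck_space (a point): a free flat place on the feeder's deck, left of the left magazine, about 110 mm square, where the cap can be put for the while; at deck height.
- changeover (a joint): changeover switch: black bar handle turning about the vertical, in front of and between the magazines. In rad: -0.785 (stop) pointing to the left magazine, 0 straight back along the feeder's x = centre off, +0.785 (stop) to the right magazine; grows clockwise from above. Three index marks show the positions. Stays where left (no detents); takes 0.2 N m, 4 N at the grip point.
- handle_grip (a point): point on the handle's bar, 55 mm from its axis, at mid-height of the bar. x points outwards along the bar, z up. The bar is 14 mm wide, 20 mm high and ends 19 mm beyond this point; under it are 18 mm of free space to the deck.
- switch_axis (a point): the switch's axis, at the height of the handle's bar (28 mm above the deck).
- mat: grey silicone mat, 270 x 240 x 3 mm, fixed on the bench, origin at the centre of its underside; the cassettes lie on it.
- cassette1: cuvette cassette: cream plastic block with a row of ten cuvette windows on top, 64 mm long (its x) x 40 mm wide (its y) x 18 mm high, about 45 g; the same after a half turn. Origin: centre of its underside, z up. Lies flat on the grey mat at the start, on the robot's right. None if this one is absent (3 to 5 are there).
- cassette2: another such cassette, or None if absent.
- cassette3: another such cassette, or None if absent.
- cassette4: another such cassette, or None if absent.
- cassette5: another such cassette, or None if absent.
- bottle1: amber sample bottle, 68 mm wide, 140 mm high, origin at the centre of its foot. Leave alone.
- bottle2: another such bottle. Leave alone.
- beaker: small glass beaker, 68 mm wide, 90 mm high, origin at the centre of its foot. Leave alone.
Things that resemble listed ones, but are neither listed nor needed, are in the scene too. Leave any black or purple look-alike of the cassette1 alone.

How it is judged:
By the outcome, as a careful person would: the job done as asked, in the order asked, and still so for the second after the job is handed in, with the robot touching nothing.
Of cassette1, cassette2, cassette3, cassette4, cassette5 only 3 to 5 are there at a start; the rules pass over those that are not, and their reading is None.
At some moment in a run one of cassette1, cassette2, cassette3, cassette4, cassette5 may be knocked a few centimetres aside while the robot is not near it.
Once in a run the grip may slacken for a moment while it holds something.
It also fails if it takes over 210 s, if anything falls off the work surface, if the arm or the gripper's body presses on something with over 40 N, if the wrist force passes 120 N, or if a joint passes its speed limit or range.

## Working session

There is one attempt and no reset: what is moved stays moved. The work goes in short steps, Python scripts to look and compute and a tool call to move; the robot and the scene stay as the last step left them, time stands still between calls to the robot, and variables do not carry over. Pictures are saved under pics/ and viewed, at most 14 in all, crops included, and the job is handed in when it is done.

Besides the shell and the picture viewer there is one more tool, called after "Call:" in YAML: its name, and indented under it one key for each argument. carry_out: Moves the arm, as the interface text tells. Its arguments: {"type":"object","properties":{"increments":{"type":"string"}},"required":["increments"]}

```bash
mkdir -p pics; ls
python3 - <<'E'
from bench import arm, capture
import cv2,pickle
for n in("scene","top"):
    c=capture(n); pickle.dump(c,open(f"pics/{n}0.pkl","wb")); cv2.imwrite(f"pics/{n}0.png",cv2.resize(c["image"][:,:,::-1],(800,600),interpolation=cv2.INTER_CUBIC))
    print(n,c["fovy"],c["cx"],c["cy"],c["rvec"],c["tvec"])
print(arm.observe())
E
```

```text
pics
scene 53.63208241294562 261.0684782162775 191.25729974298415 [ 1.67632358  1.95352497 -0.71870018] [ 0.15914401 -0.28253202  1.56101197]
top 56.56060234939241 257.0592300474747 192.6431307000843 [ 2.22304102 -1.98828794  0.21130295] [-0.15768354  0.51180772  0.95340546]
{'time': 0.1, 'q': array([-1.04548379,  0.50824588, -0.23752621,  1.50102448,  0.12571531,
        1.14887921, -0.15480251]), 'dq': array([ 0.00038489, -0.00089769,  0.00017853, -0.00264697, -0.00144264,
       -0.00020541,  0.00151569]), 'tau': array([-5.19049747e-03, -6.21837544e+01, -2.19494171e+00, -2.50203913e+01,
        1.25221006e-02,  7.89755490e-03, -2.48937238e-05]), 'position': array([0.25463776, 0.57029592, 0.2305242 ]), 'ee_rot': array([-6.54533254e-01, -3.07235952e+00,  2.42090711e-03]), 'force': array([-0.45928333,  0.93712288,  0.09637406]), 'moment': array([ 0.0163298 , -0.03228119,  0.01428737]), 'gripper_force': 0.0, 'grip_width': 0.08555691616583895}
```

View pics/scene0.png

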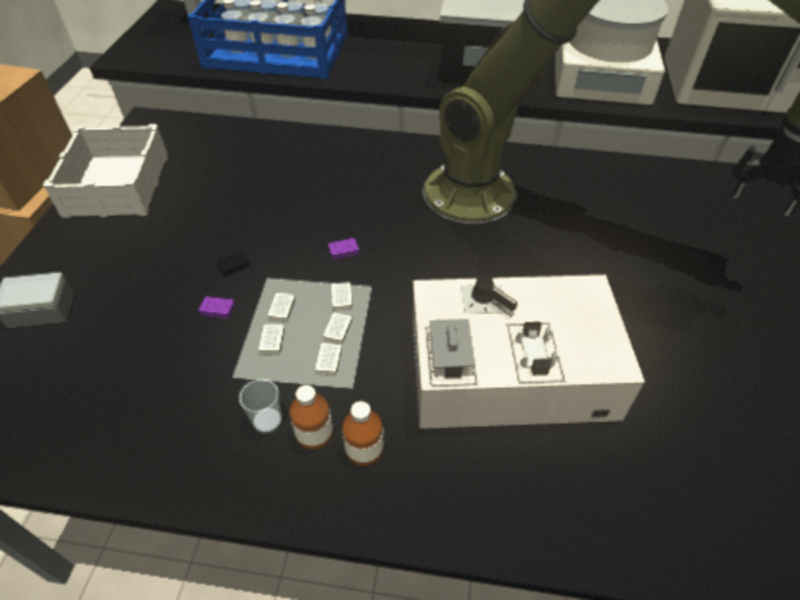

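View pics/top0.png

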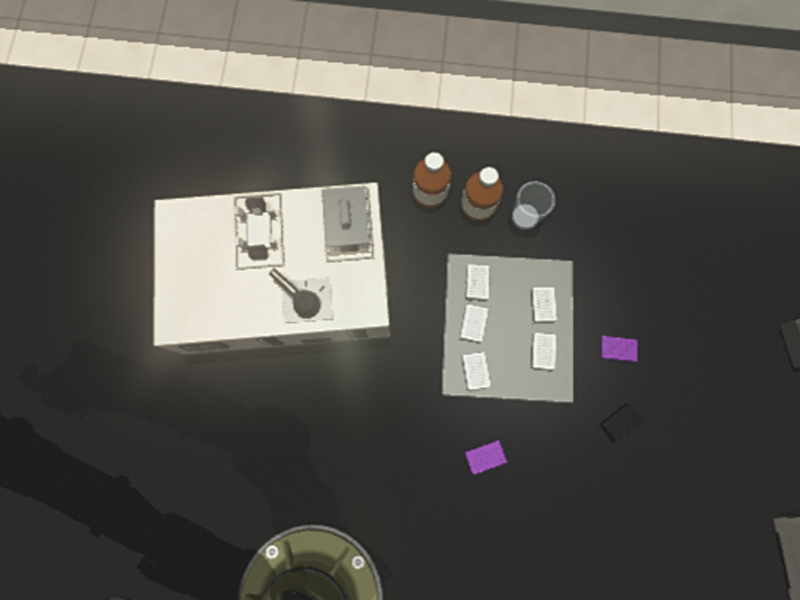

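Scene (800x600 views): five cream cassettes lie on the mat, in top at (478,281), (474,323), (476,370), (544,304) and (544,351). The look-alikes are purple at (619,348) and (486,457) and black at (621,422), all off the mat. The cap is on the right magazine at (347,218), and the switch points left at (288,287).

```bash
cat > h.py <<'E'
import numpy as np, cv2, pickle
from bench import arm, capture
def grab(n,save=None):
    c=capture(n)
    if save: pickle.dump(c,open(f"pics/{save}.pkl","wb"))
    return c
def K(c):
    f=c["image"].shape[0]/2/np.tan(np.radians(c["fovy"])/2)
    return np.array([[f,0,c["cx"]],[0,f,c["cy"]],[0,0,1.]])
def proj(c,P):
    return cv2.projectPoints(np.atleast_2d(np.float64(P)),np.float64(c["rvec"]),np.float64(c["tvec"]),K(c),None)[0][:,0]
def ray(c,uv):
    R=cv2.Rodrigues(np.float64(c["rvec"]))[0]
    d=np.c_[np.atleast_2d(uv),np.ones(len(np.atleast_2d(uv)))]@np.linalg.inv(K(c)).T@R
    return -R.T@np.float64(c["tvec"]).ravel(), d
def at_z(c,uv,z):
    o,d=ray(c,uv); return o+d*((z-o[2])/d[:,2])[:,None]
def tri(c1,u1,c2,u2):
    P=[K(c)@np.c_[cv2.Rodrigues(np.float64(c["rvec"]))[0],np.float64(c["tvec"]).ravel()] for c in(c1,c2)]
    X=cv2.triangulatePoints(P[0],P[1],np.float64(np.atleast_2d(u1)).T,np.float64(np.atleast_2d(u2)).T)
    return (X[:3]/X[3]).T
def crop(c,x,y,w,h,s):
    return cv2.resize(c["image"][y:y+h,x:x+w,::-1],None,fx=s,fy=s,interpolation=cv2.INTER_CUBIC)
E
python3 - <<'E'
from h import *
s=pickle.load(open("pics/scene0.pkl","rb"));t=pickle.load(open("pics/top0.pkl","rb"))
a=crop(t,92,112,164,116,4)[:,:656]  # top feeder 656x464
cv2.imwrite("pics/c1.png",a)
b=crop(s,260,170,160,108,5);cv2.imwrite("pics/c2.png",b)
m=np.vstack([crop(t,280,155,100,110,4)[:300,:400]]);
m2=crop(s,145,170,100,75,4);cv2.imwrite("pics/c3.png",np.hstack([m,m2]))
for n,c,box in(("t",t,(275,155,100,110)),("s",s,(145,170,100,85))):
    x,y,w,h=box;g=c["image"][y:y+h,x:x+w].astype(int)
    mk=(g.min(2)>165).astype(np.uint8)
    mk=cv2.morphologyEx(mk,cv2.MORPH_CLOSE,np.ones((3,3),np.uint8))
    k,l,st,ce=cv2.connectedComponentsWithStats(mk)
    for i in range(1,k):
        if st[i,4]>40:print(n,ce[i]+[x,y],st[i],at_z(c,ce[i]+[x,y],.021)[0].round(4))
E
```

```text
t [305.49491525 179.60677966] [ 24  14  14  22 295] [ 0.5878 -0.2363  0.021 ]
t [348.10631229 194.07973422] [ 66  29  16  22 301] [ 0.5583 -0.3635  0.021 ]
t [303.22435897 206.14423077] [ 20  40  18  24 312] [ 0.5082 -0.2364  0.021 ]
t [348.08359133 224.16099071] [ 66  58  15  23 323] [ 0.4704 -0.3685  0.021 ]
t [304.64048338 236.83081571] [ 21  70  18  24 331] [ 0.4205 -0.2478  0.021 ]
s [217.96648045 188.22905028] [ 67  11  13  15 179] [ 0.4227 -0.2463  0.021 ]
s [179.36787565 194.59067358] [ 26  17  17  16 193] [ 0.4708 -0.3675  0.021 ]
s [215.40375587 208.        ] [ 62  30  18  17 213] [ 0.5078 -0.2356  0.021 ]
s [173.02192982 215.04385965] [ 20  37  17  17 228] [ 0.5571 -0.3628  0.021 ]
s [209.45762712 227.88983051] [ 57  49  17  19 236] [ 0.588 -0.236  0.021]
s [195.17283951 250.80246914] [45 77 12  8 81] [ 0.6757 -0.2583  0.021 ]
```

View pics/c1.png

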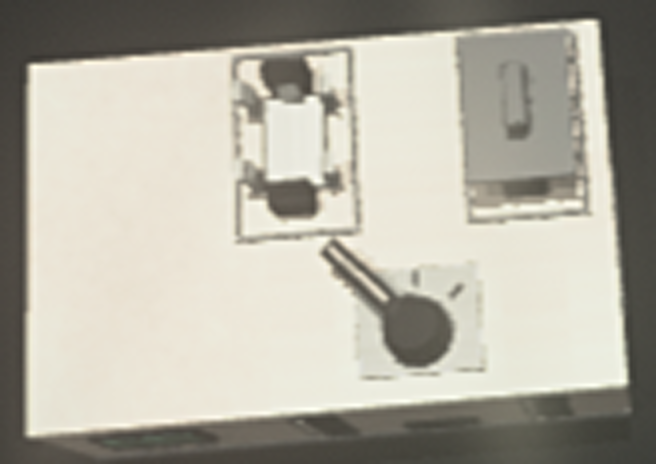

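View pics/c2.png

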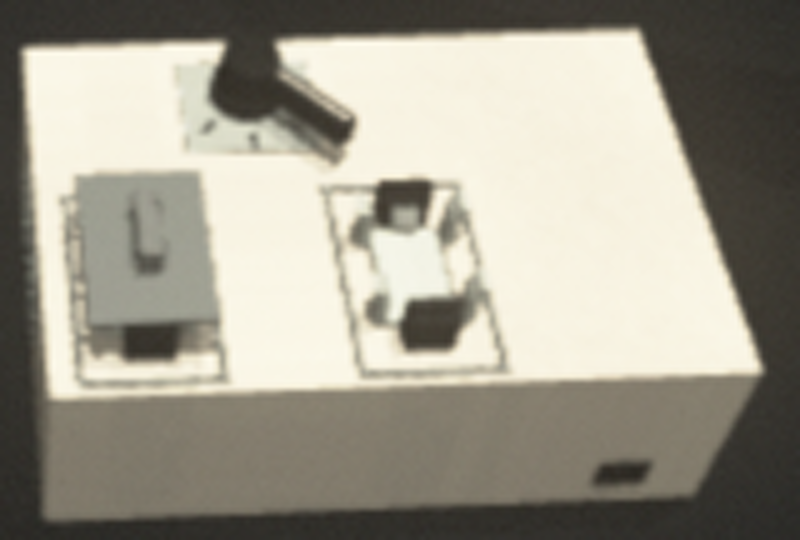

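View pics/c3.png

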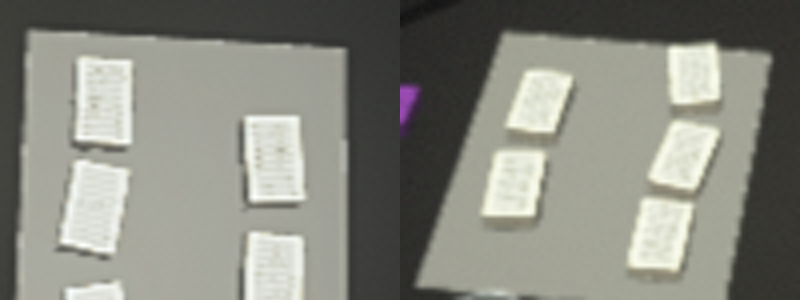

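Both crops agree: the five cream ten-window blocks on the mat are the targets, and no look-alike is on the mat. Deck corners in the top crop are (28,64), (598,19), (629,386) and (28,437); in the scene crop they are (22,47), (640,28), (763,372) and (50,398).

Run:
```python
from h import *
from scipy.optimize import least_squares
s=pickle.load(open("pics/scene0.pkl","rb"));t=pickle.load(open("pics/top0.pkl","rb"))
u=lambda a,k,x,y:(np.array(a)+.5)/k-.5+[x,y]
L=np.array([[.12,.25],[.12,-.13],[-.13,-.13],[-.13,.25]])
ut=u([[28,64],[598,19],[629,386],[28,437]],4,92,112)
us=u([[763,372],[50,398],[22,47],[640,28]],5,260,170)
X=tri(t,ut,s,us);print("deck corners",X.round(4).tolist(), np.linalg.norm(X-np.roll(X,1,0),axis=1))
def W(p,l,z):
    c,n=np.cos(p[2]),np.sin(p[2]);l=np.atleast_2d(l)
    return np.c_[p[0]+c*l[:,0]-n*l[:,1],p[1]+n*l[:,0]+c*l[:,1],np.full(len(l),z)]
for nm,cs in(("t",[(t,ut)]),("s",[(s,us)]),("both",[(t,ut),(s,us)])):
    r=least_squares(lambda p:np.concatenate([(proj(c,W(p,L,p[3]))-q).ravel() for c,q in cs]),[.6,.1,0,.14])
    print(nm,r.x.round(4),"res",r.fun.round(2))
# mag guide boxes & caps check
ridge=tri(t,u([[514,93]],4,92,112),s,u([[147,215]],5,260,170));print("ridge",ridge)
def rect(c,box):
    x,y,w,h=box;g=c["image"][y:y+h,x:x+w].astype(int)
    mk=(g.min(2)>165).astype(np.uint8);mk=cv2.morphologyEx(mk,cv2.MORPH_CLOSE,np.ones((3,3),np.uint8))
    k,l,st,ce=cv2.connectedComponentsWithStats(mk);o=[]
    for i in range(1,k):
        if st[i,4]>120:
            v,uu=np.nonzero(l==i);P=at_z(c,np.c_[uu+x,v+y],.021)[:,:2]
            q=P-P.mean(0);w_,V=np.linalg.eigh(q.T@q);d=V[:,1]*np.sign(V[0,1])
            o.append((P.mean(0).round(4),np.degrees(np.arctan2(d[1],d[0])).round(1),(np.sqrt(w_/len(P)*12)*1e3).round(1),ce[i]+[x,y]))
    return sorted(o,key=lambda a:a[3][1])
a=rect(t,(275,155,100,110));b=rect(s,(145,170,100,75))
b=[min(b,key=lambda r:np.hypot(*(r[0]-i[0]))) for i in a]
for i,j in zip(a,b):print(i[:3],j[:3],"tri",tri(t,i[3],s,j[3]).round(4))
```

```text
deck corners [[0.6369, 0.3389, 0.1408], [0.7115, -0.0346, 0.1407], [0.4655, -0.0846, 0.1404], [0.3908, 0.2898, 0.1413]] [0.25100752 0.38084897 0.25110806 0.38173206]
t [0.5672 0.0677 0.1982 0.1436] res [ 0.15  0.13  0.07 -0.01 -0.   -0.13 -0.21  0.01]
s [0.5705 0.07   0.1979 0.1444] res [ 0.27 -0.05 -0.15 -0.03  0.18 -0.08 -0.32  0.17]
both [0.568  0.0693 0.198  0.1413] res [ 0.    0.11 -0.44  0.03 -0.59 -0.33 -0.39 -0.26 -0.46 -0.22 -0.3  -0.22
  0.06  0.   -0.86  0.25]
ridge [[0.63043955 0.00491729 0.20163586]]
(array([ 0.5878, -0.2363]), np.float64(7.8), array([40.9, 63.9])) (array([ 0.5878, -0.2361]), np.float64(3.7), array([42.3, 66.2])) tri [[ 0.5878 -0.2362  0.0208]]
(array([ 0.5584, -0.3634]), np.float64(8.4), array([41.7, 62.6])) (array([ 0.5569, -0.3629]), np.float64(7.2), array([42.8, 68.2])) tri [[ 0.558  -0.3627  0.0222]]
(array([ 0.5083, -0.2364]), np.float64(-5.6), array([41.6, 64. ])) (array([ 0.5076, -0.2356]), np.float64(-7.5), array([42.3, 67. ])) tri [[ 0.5081 -0.2359  0.0213]]
(array([ 0.4704, -0.3685]), np.float64(1.7), array([41.9, 62.8])) (array([ 0.4706, -0.3675]), np.float64(0.7), array([41.7, 67.4])) tri [[ 0.4703 -0.3681  0.0205]]
(array([ 0.4206, -0.2478]), np.float64(15.2), array([42. , 63.9])) (array([ 0.4225, -0.2464]), np.float64(12.4), array([43.4, 62.9])) tri [[ 0.4206 -0.2475  0.0186]]
```

```bash
cat > plan.py <<'E'
# usage: plan.py x y z yaw_deg(of tool y line; any half turn) -> turn rows and shift in shares (tool axes after the turn)
import sys
from h import *
from scipy.spatial.transform import Rotation as Ro
o=arm.observe();p=o["position"];R=Ro.from_rotvec(o["ee_rot"])
def go(x,y,z,yaw,p=p,R=R):
    ty=R.as_matrix()[:,1];cur=np.degrees(np.arctan2(ty[1],ty[0]))
    d=(yaw-cur+90)%180-90
    R2=Ro.from_rotvec([0,0,np.radians(d)])*R
    sh=R2.inv().apply(np.array([x,y,z])-p)/.03
    print("turn z shares",round(-d/5,2),"shift shares",sh.round(2),"tilt",round(np.degrees(np.arccos(-R.as_matrix()[2,2])),2),"q7",o["q"][6].round(2))
if __name__=="__main__":
    print(round(o["time"],2),p.round(4),o["force"].round(1),o["grip_width"].round(4))
    for a in sys.argv[1:]: go(*map(float,a.split(",")))
E
python3 - <<'E'
from h import *
s=pickle.load(open("pics/scene0.pkl","rb"));t=pickle.load(open("pics/top0.pkl","rb"))
from scipy.optimize import least_squares
p=[.568,.0693,.198];c,n=np.cos(p[2]),np.sin(p[2])
F=lambda x,y:(round(p[0]+c*x-n*y,4),round(p[1]+n*x+c*y,4))
print("R",F(.05,-.075),"L",F(.05,.075),"space",F(.03,.185))
# switch
u=lambda a,k,x,y:(np.array(a)+.5)/k-.5+[x,y]
X=tri(t,u([[418,325],[330,243]],4,92,112),s,u([[247,85],[350,125]],5,260,170));print(X)
print([ (np.array([[c,n],[-n,c]])@(x[:2]-p[:2])).round(4) for x in X])
pl=at_z(t,u([[[357,264],[481,262],[485,370],[361,376]]],4,92,112)[0],.14);print("plate",[(np.array([[c,n],[-n,c]])@(x[:2]-p[:2])).round(4) for x in pl])
E
python3 plan.py .631,.0052,.28,101.3 .631,.0052,.183,101.3
```

```text
R (np.float64(0.6318), np.float64(0.0056)) L (np.float64(0.6023), np.float64(0.1527)) space (np.float64(0.561), np.float64(0.2566))
[[0.48724402 0.05254793 0.15385856]
 [0.52870696 0.11086072 0.17604183]]
[array([-0.0825, -0.0005]), array([-0.0303,  0.0485])]
plate [array([-0.0357,  0.0378]), array([-0.0413, -0.0424]), array([-0.1125, -0.0406]), array([-0.1096,  0.0385])]Traceback (most recent call last):
  File "plan.py", line 13, in <module>
    print(round(o["time"],2),p.round(4),o["force"].round(1),o["grip_width"].round(4))
                                                            ^^^^^^^^^^^^^^^^^^^^^
AttributeError: 'float' object has no attribute 'round'
```

```bash
sed -i 's/o\["grip_width"\].round(4)/round(o["grip_width"],4)/' plan.py; python3 plan.py .631,.0052,.28,101.3 .631,.0052,.183,101.3
```

```text
0.1 [0.2546 0.5703 0.2305] [-0.5  0.9  0.1] 0.0856
turn z shares -7.07 shift shares [ -8.61 -20.93  -1.62] tilt 0.09 q7 -0.15
turn z shares -7.07 shift shares [ -8.61 -20.93   1.62] tilt 0.09 q7 -0.15
```

Call:
carry_out:
  increments: "-0.3 0 0 -0.2 0 0 -1;-0.3 0 0 -0.3 0 0 -1;-0.3 0 0 -0.3 0 0 -1;-0.3 0 0 -0.3 0 0 -1;-0.3 0 0 -0.3 0 0 -1;-0.3 0 0 -0.2 0 0 -1;-0.3 0 0 0 0 0 -1.0;-0.3 -0.4 -0.9 0 0 0 0;-0.3 -0.4 -0.9 0 0 0 0;-0.3 -0.4 -0.9 0 0 0 0;-0.3 -0.4 -0.9 0 0 0 0;-0.3 -0.4 -0.9 0 0 0 0;-0.3 -0.4 -0.9 0 0 0 0;-0.3 -0.4 -0.9 0 0 0 0;-0.3 -0.4 -0.9 0 0 0 0;-0.3 -0.4 -0.9 0 0 0 0;-0.3 -0.4 -0.9 0 0 0 0;-0.3 -0.4 -0.9 0 0 0 0;-0.3 -0.4 -0.9 0 0 0 0;-0.3 -0.4 -0.9 0 0 0 0"

```text
time: 1.77
position: [0.475, 0.2543, 0.279]
ee_rot: [0.3, -3.127, 0.0]
force: [1.0, -0.1, -0.2]
grip_width: 0.0551
gripper_force: 0.0
```

```bash
python3 plan.py .631,.0052,.26,101.3
```

```text
1.77 [0.475  0.2543 0.279 ] [ 1.  -0.1 -0.2] 0.0551
turn z shares -0.07 shift shares [-3.47 -9.16  0.63] tilt 0.04 q7 1.1
```

Call:
carry_out:
  increments: "-0.3 -0.4 -0.9 0 0 0 -0.07;-0.3 -0.4 -0.9 0 0 0 0;-0.3 -0.4 -0.9 0 0 0 0;-0.3 -0.4 -0.9 0 0 0 0;-0.3 -0.3 -0.9 0 0 0 0;-0.3 -0.3 -0.9 0 0 0 0;-0.3 -0.3 -0.9 0 0 0 0;-0.3 -0.3 -0.9 0.1 0 0 0;-0.3 -0.3 -0.9 0.2 0 0 0;-0.3 -0.3 -0.9 0.2 0 0 0;-0.3 -0.1 -0.2 0.1 0 0 0;-0.3 0 0 0 0 0 0;-0.3 0 0 0 0 0 0"

```text
time: 2.85
position: [0.631, 0.006, 0.2606]
ee_rot: [0.309, -3.125, -0.001]
force: [-0.7, 0.1, 0.1]
grip_width: 0.0556
gripper_force: 0.0
```

```bash
python3 plan.py .631,.0052,.183,101.3
python3 - <<'E'
from h import *
s=grab("scene","s1");t=grab("top","t1")
cv2.imwrite("pics/v1.png",np.vstack([crop(t,130,90,200,75,4),crop(s,230,150,200,75,4)]))
E
```

```text
2.85 [0.631  0.006  0.2606] [-0.7  0.1  0.1] 0.0556
turn z shares -0.0 shift shares [ 0.   -0.03  2.59] tilt 0.1 q7 1.61
```

View pics/v1.png

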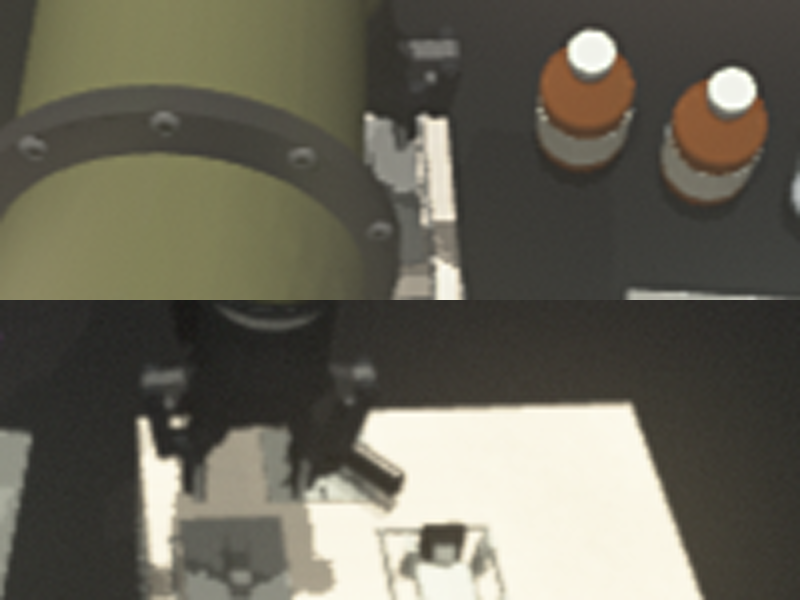

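The gripper's fingers (scene crop, 190 and 305) straddle the ridge at (238,560). I'll descend and close.

Call:
carry_out:
  increments: "-0.3 0 0 0.6 0 0 0;-0.3 0 0 0.6 0 0 0;-0.3 0 0 0.6 0 0 0;-0.3 0 0 0.5 0 0 0;-0.3 0 0 0.25 0 0 0;-0.3 0 0 0 0 0 0;1 0 0 0 0 0 0;1 0 0 0 0 0 0;1 0 0 0 0 0 0;1 0 0 0 0 0 0;1 0 0 0 0 0 0;1 0 0 0 0 0 0;1 0 0 0 0 0 0"

```text
time: 4.03
position: [0.6321, 0.0058, 0.1861]
ee_rot: [-0.309, 3.124, 0.0]
force: [-0.3, 1.1, 5.2]
grip_width: 0.0124
gripper_force: 61.7
```

Call:
carry_out:
  increments: "1 0 0 -0.3 0 0 0;1 0 0 -0.6 0 0 0;1 0 0 -0.6 0 0 0;1 0 0 -0.6 0 0 0;1 0 0 0 0 0 0"

```text
time: 4.45
position: [0.633, 0.0056, 0.252]
ee_rot: [-0.308, 3.121, -0.001]
force: [0.5, -0.2, 0.5]
grip_width: 0.012
gripper_force: 60.8
```

```bash
python3 plan.py .561,.2566,.24,101.3 .561,.2566,.162,101.3
```

```text
4.45 [0.633  0.0056 0.252 ] [ 0.5 -0.2  0.5] 0.012
turn z shares -0.0 shift shares [0.72 8.68 0.39] tilt 0.34 q7 1.61
turn z shares -0.0 shift shares [0.73 8.68 2.99] tilt 0.34 q7 1.61
```

Call:
carry_out:
  increments: "1 0.1 0.8 0 0 0 0;1 0.1 0.8 0 0 0 0;1 0.1 0.8 0 0 0 0;1 0.1 0.8 0 0 0 0;1 0.1 0.8 0 0 0 0;1 0.1 0.8 0 0 0 0;1 0.1 0.8 0 0 0 0;1 0 0.8 0 0 0 0;1 0 0.8 0 0 0 0;1 0 0.8 0 0 0 0;1 0 0.6 0.3 0 0 0;1 0 0 0.5 0 0 0;1 0 0 0.6 0 0 0;1 0 0 0.6 0 0 0;1 0 0 0.5 0 0 0;1 0 0 0.3 0 0 0;1 0 0 0.1 0 0 0;1 0 0 0 0 0 0;1 0 0 0 0 0 0"

```text
time: 6.03
position: [0.5604, 0.2544, 0.1609]
ee_rot: [-0.309, 3.126, 0.0]
force: [0.1, -0.2, -1.5]
grip_width: 0.0122
gripper_force: 60.8
```

```bash
python3 plan.py .561,.2566,.160,101.3
python3 - <<'E'
from h import *
s=grab("scene","s2")
cv2.imwrite("pics/v2.png",crop(s,230,120,200,150,4))
E
```

```text
6.03 [0.5604 0.2544 0.1609] [ 0.1 -0.2 -1.5] 0.0122
turn z shares -0.0 shift shares [-0.03  0.07  0.03] tilt 0.01 q7 1.15
```

View pics/v2.png

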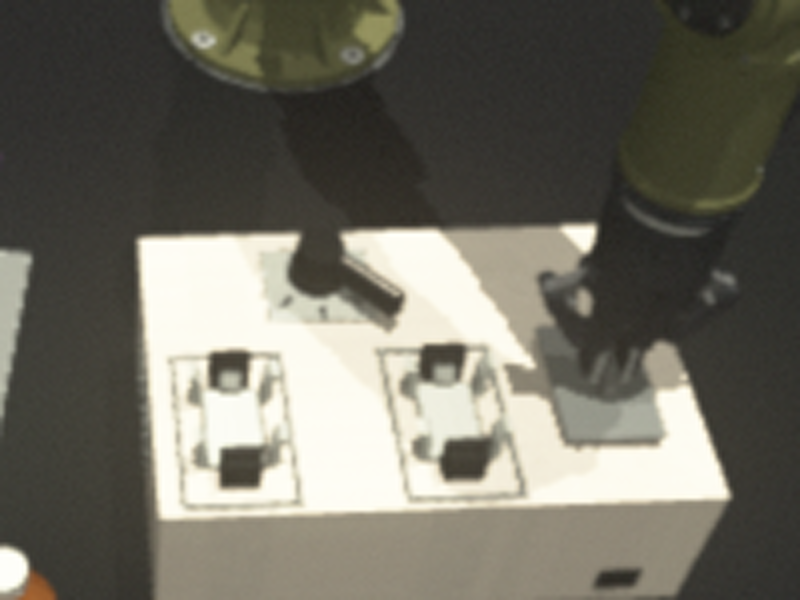

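The cap (605,390) is over the free deck, clear of the left magazine at (455,425). I'll lower it to contact.

Call:
carry_out:
  increments: "1 0 0 0.07 0 0 0;1 0 0 0.07 0 0 0;1 0 0 0 0 0 0"

```text
time: 6.33
position: [0.5608, 0.2546, 0.16]
ee_rot: [-0.308, 3.123, 0.001]
force: [-7.5, -2.9, 21.1]
grip_width: 0.0122
gripper_force: 63.7
```

Call:
carry_out:
  increments: "1 0 0 -0.07 0 0 0;-0.3 0 0 0 0 0 0;-0.3 0 0 0 0 0 0;-0.3 0 0 0 0 0 0;-0.3 0 0 -0.5 0 0 0;-0.3 0 0 -0.8 0 0 0;-0.3 0 0 -0.8 0 0 0;-0.3 0 0 -0.8 0 0 0;-0.3 0 0 -0.8 0 0 0;-0.3 0 0 0 0 0 0"

```text
time: 7.17
position: [0.5621, 0.2555, 0.2743]
ee_rot: [-0.308, 3.12, 0.004]
force: [0.5, 0.4, 0.6]
grip_width: 0.0556
gripper_force: 0.0
```

```bash
cat > cas.py <<'E'
# list cassettes on the mat in both views; feeder pose refined by cap-free magazines is not used here
from h import *
def rect(c,box,amin=120):
    x,y,w,h=box;g=c["image"][y:y+h,x:x+w].astype(int)
    mk=(g.min(2)>165).astype(np.uint8);mk=cv2.morphologyEx(mk,cv2.MORPH_CLOSE,np.ones((3,3),np.uint8))
    k,l,st,ce=cv2.connectedComponentsWithStats(mk);o=[]
    for i in range(1,k):
        if st[i,4]>amin:
            v,uu=np.nonzero(l==i);P=at_z(c,np.c_[uu+x,v+y],.021)[:,:2]
            q=P-P.mean(0);w_,V=np.linalg.eigh(q.T@q);d=V[:,1]*np.sign(V[0,1])
            o.append((P.mean(0).round(4),np.degrees(np.arctan2(d[1],d[0])).round(1),(np.sqrt(w_/len(P)*12)*1e3).round(0)))
    return o
if __name__=="__main__":
    for n,b in(("top",(275,155,105,110)),("scene",(145,170,95,75))):
        for r in sorted(rect(grab(n),b),key=lambda a:-a[0][0]):print(n,r[0],r[1],r[2])
E
python3 cas.py; python3 plan.py .5875,-.236,.22,97
```

```text
top [ 0.4855 -0.2824] 23.2 [202. 226.]
scene [ 0.5354 -0.2919] -7.4 [220. 257.]
7.27 [0.5607 0.2546 0.2702] [-0.1  0.9 -0.7] 0.0557
turn z shares 0.86 shift shares [  1.11 -16.34   1.66] tilt 0.09 q7 1.18
```

```bash
sed -i 's/mk=(g.min(2)>165).astype/th=np.median(g.min(2)[20:-20,30:-20])+30;mk=(g.min(2)>th).astype/' cas.py; python3 cas.py
python3 - <<'E'
from h import *
c=capture("top")["image"];cv2.imwrite("pics/v3.png",cv2.resize(c[:,:,::-1],(800,600)))
print(c[170:260:20,320])
E
```

```text
top [ 0.5877 -0.2365] 7.2 [41. 63.]
top [ 0.5586 -0.3633] 8.0 [41. 62.]
top [ 0.5082 -0.2362] -6.2 [41. 63.]
top [ 0.4707 -0.3684] 0.2 [41. 63.]
top [ 0.4203 -0.2476] 15.5 [41. 63.]
scene [ 0.5884 -0.2358] 4.0 [41. 64.]
scene [ 0.5585 -0.3625] 9.3 [42. 65.]
scene [ 0.5083 -0.2354] -5.5 [41. 65.]
scene [ 0.4714 -0.3672] 2.7 [41. 65.]
scene [ 0.4227 -0.2465] 15.7 [43. 62.]
[[173 174 163]
 [177 178 167]
 [179 180 168]
 [180 180 169]
 [179 180 169]]
```

View pics/v3.png

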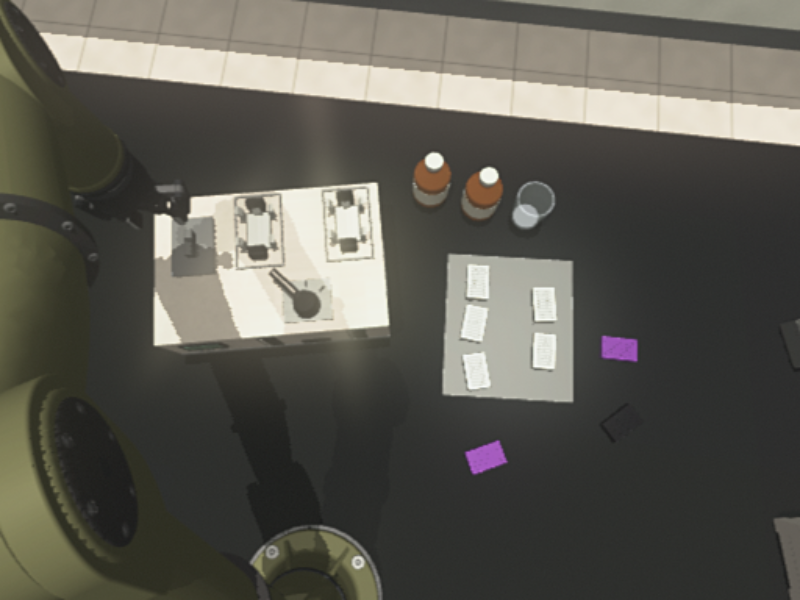

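```bash
python3 - <<'E'
from h import *
t=pickle.load(open("pics/top0.pkl","rb"));s=pickle.load(open("pics/scene0.pkl","rb"))
u=lambda a,k,x,y:(np.array(a)+.5)/k-.5+[x,y]
a=u([[233,53],[352,48],[358,234],[238,241]],4,92,112);b=u([[506,370],[362,374],[322,188],[460,184]],5,260,170)
b=b[[0,1,2,3]];b=np.array([b[0],b[1],b[2],b[3]])
# top order: back-left, back-right, front-right, front-left ; scene: same order
X=tri(t,a,s,b);print(X.round(4),X.mean(0),at_z(t,a,.14).mean(0),at_z(s,b,.14).mean(0))
E
python3 plan.py .588,-.2362,.2,96
```

```text
[[0.6588 0.203  0.1439]
 [0.672  0.1266 0.1416]
 [0.5459 0.1021 0.1387]
 [0.5321 0.1796 0.1402]] [0.60221405 0.15282162 0.14112346] [0.60272166 0.15260384 0.14      ] [0.60128747 0.15361557 0.14      ]
7.42 [0.5598 0.254  0.2682] [-0.  -0.7 -0. ] 0.0557
turn z shares 1.06 shift shares [  0.77 -16.35   2.29] tilt 0.14 q7 1.18
```

Call:
carry_out:
  increments: "-1 0 0 0 0 0 1;-1 0 -0.9 0 0 0 0.06;-1 0.1 -0.9 0 0 0 0;-1 0.1 -0.9 0 0 0 0;-1 0.1 -0.9 0 0 0 0;-1 0.1 -0.9 0 0 0 0;-1 0.1 -0.9 0 0 0 0;-1 0.1 -0.9 0 0 0 0;-1 0.1 -0.9 0 0 0 0;-1 0.07 -0.9 0 0 0 0;-1 0 -0.9 0 0 0 0;-1 0 -0.9 0 0 0 0;-1 0 -0.9 0 0 0 0;-1 0 -0.9 0 0 0 0;-1 0 -0.9 0.2 0 0 0;-1 0 -0.9 0.5 0 0 0;-1 0 -0.9 0.6 0 0 0;-1 0 -0.9 0.7 0 0 0;-1 0 -0.1 0.5 0 0 0;-1 0 0 0 0 0 0"

```text
time: 9.08
position: [0.5829, -0.2096, 0.1897]
ee_rot: [0.158, -3.13, -0.003]
force: [-0.2, 1.1, 0.6]
grip_width: 0.0854
gripper_force: 0.0
```

```bash
python3 plan.py .588,-.2362,.008,96
```

```text
9.08 [ 0.5829 -0.2096  0.1897] [-0.2  1.1  0.6] 0.0854
turn z shares -0.05 shift shares [-0.13 -0.91  6.06] tilt 0.47 q7 1.89
```

Call:
carry_out:
  increments: "-1 -0.15 -0.9 0.3 0 0 -0.05;-1 0 0 0.8 0 0 0;-1 0 0 0.9 0 0 0;-1 0 0 0.9 0 0 0;-1 0 0 0.9 0 0 0;-1 0 0 0.8 0 0 0;-1 0 0 0.6 0 0 0;-1 0 0 0.4 0 0 0;-1 0 0 0.2 0 0 0;-1 0 0 0 0 0 0"

```text
time: 9.92
position: [0.5928, -0.2328, 0.0199]
ee_rot: [0.173, -3.135, -0.002]
force: [-0.9, -0.0, 0.3]
grip_width: 0.0857
gripper_force: 0.0
```

```bash
python3 plan.py .588,-.2362,.007,96
```

```text
9.92 [ 0.5928 -0.2328  0.0199] [-0.9 -0.   0.3] 0.0857
turn z shares 0.06 shift shares [ 0.17 -0.1   0.43] tilt 0.11 q7 1.89
```

Call:
carry_out:
  increments: "-1 0.17 -0.1 0.2 0 0 0.06;-1 0 0 0.23 0 0 0;1 0 0 0 0 0 0;1 0 0 0 0 0 0;1 0 0 0 0 0 0;1 0 0 0 0 0 0;1 0 0 0 0 0 0;1 0 0 0 0 0 0"

```text
time: 10.58
position: [0.589, -0.2375, 0.0088]
ee_rot: [-0.163, 3.136, -0.001]
force: [-1.0, 0.2, 5.9]
grip_width: 0.0385
gripper_force: 60.3
```

```bash
python3 plan.py .588,-.2362,.007,96
```

```text
10.58 [ 0.589  -0.2375  0.0088] [-1.   0.2  5.9] 0.0385
turn z shares -0.01 shift shares [0.03 0.05 0.06] tilt 0.1 q7 1.89
```

Call:
carry_out:
  increments: "1 0 0 -0.4 0 0 0;1 0 0 -0.8 0 0 0;1 0 0 -0.9 0 0 0;1 0 0 -0.9 0 0 0;1 0 0 -0.9 0 0 0;1 0 0 -0.9 0 0 0;1 0 0 -0.9 0 0 -0.5;1 0 0 -0.9 0 0 -0.5;1 0 0 -0.6 0 0 0;1 0 0 0 0 0 0"

```text
time: 11.42
position: [0.59, -0.2379, 0.2293]
ee_rot: [-0.299, 3.12, -0.005]
force: [0.7, 0.4, -0.9]
grip_width: 0.0382
gripper_force: 59.8
```

```bash
python3 plan.py .6318,.0056,.23,101.3
```

```text
11.42 [ 0.59   -0.2379  0.2293] [ 0.7  0.4 -0.9] 0.0382
turn z shares -0.07 shift shares [-2.96  7.69 -0.04] tilt 0.44 q7 2.01
```

Call:
carry_out:
  increments: "1 -0.2 0.5 0 0 0 -0.07;1 -0.3 0.8 0 0 0 0;1 -0.3 0.8 0 0 0 0;1 -0.3 0.8 0 0 0 0;1 -0.3 0.8 0 0 0 0;1 -0.3 0.8 0 0 0 0;1 -0.3 0.8 0 0 0 0;1 -0.3 0.8 0 0 0 0;1 -0.3 0.8 0 0 0 0;1 -0.3 0.5 0 0 0 0;1 -0.06 0.29 0 0 0 0;1 0 0 0 0 0 0;1 0 0 0 0 0 0"

```text
time: 12.5
position: [0.6296, 0.006, 0.2231]
ee_rot: [0.31, -3.125, 0.001]
force: [0.5, -0.7, -0.7]
grip_width: 0.0383
gripper_force: 59.8
```

```bash
python3 plan.py .6318,.0056,.18,101.3;python3 - <<'E'
from h import *
s=grab("scene","s4");t=grab("top","t4")
cv2.imwrite("pics/v4.png",np.vstack([crop(t,180,90,130,62,6),crop(s,230,190,130,55,6)])[:600])
E
```

```text
12.5 [0.6296 0.006  0.2231] [ 0.5 -0.7 -0.7] 0.0383
turn z shares 0.01 shift shares [-0.07 -0.03  1.44] tilt 0.1 q7 1.61
```

View pics/v4.png

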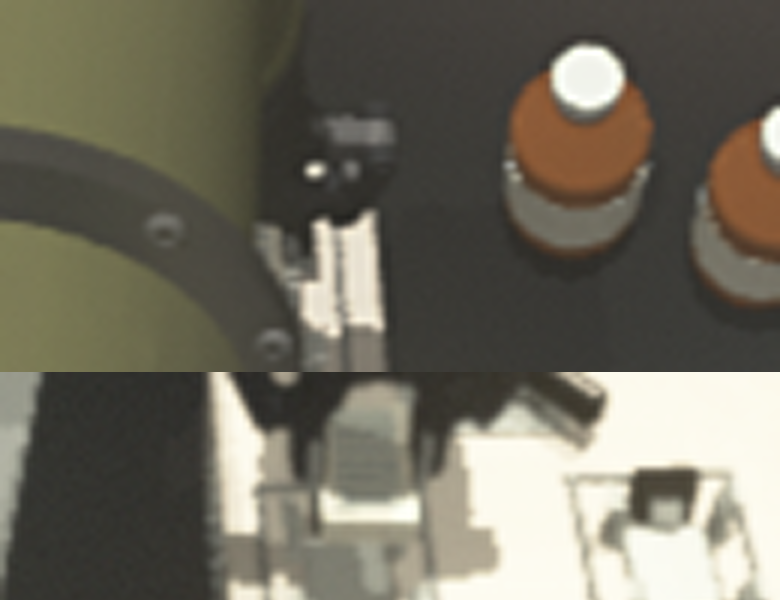

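Run:
```python
from h import *
s=pickle.load(open("pics/s4.pkl","rb"))
u=lambda a,k,x,y:(np.array(a)+.5)/k-.5+[x,y]
q=u([[372,524-372],[320,525-372],[420,525-372],[368,490-372]],6,230,190)
print(at_z(s,q[:3],.2173),at_z(s,q[3],.2353))
c,n=np.cos(.198),np.sin(.198)
print("exp back edge",.630+.032*c,.006+.032*n)
```

```text
[[ 0.64906129  0.01267808  0.2173    ]
 [ 0.6530703  -0.00923888  0.2173    ]
 [ 0.64638813  0.03302041  0.2173    ]] [[0.64524043 0.00931451 0.2353    ]]
exp back edge 0.661374782595374 0.012294681651443352
```

Run:
```python
from h import *
s=pickle.load(open("pics/s4.pkl","rb"))
u=lambda a,k,x,y:(np.array(a)+.5)/k-.5+[x,y]
print(at_z(s,u([[372,524-372],[320,525-372],[420,525-372]],6,230,190),.2353))
g=s["image"][190:245,230:360]
print(g[15:40,61:64].mean((1,2)).round())
```

```text
[[ 0.6629813   0.01271321  0.2353    ]
 [ 0.66689716 -0.00869446  0.2353    ]
 [ 0.66037026  0.03258285  0.2353    ]]
[111. 115. 110. 115. 116. 116. 154. 218. 240. 232. 161. 143. 144. 150.
 151. 152. 152. 156. 157. 156. 154. 143. 123. 121. 121.]
```

The band's lower edge at (372,524) is the held cassette's back top edge, which lies within 2 mm of where it should be. It is aligned, so I'll lower it.

Call:
carry_out:
  increments: "1 -0.05 0 0.3 0 0 0;1 0 0 0.4 0 0 0;1 0 0 0.4 0 0 0;1 0 0 0.3 0 0 0;1 0 0 0.2 0 0 0;1 0 0 0.2 0 0 0;1 0 0 0.15 0 0 0;1 0 0 0 0 0 0"

```text
time: 13.27
position: [0.6317, 0.006, 0.1645]
ee_rot: [0.308, -3.126, 0.001]
force: [0.1, -1.2, -1.0]
grip_width: 0.0387
gripper_force: 59.7
```

Call:
carry_out:
  increments: "1 0 0 0.05 0 0 0;-0.3 0 0 0 0 0 0;-0.3 0 0 0 0 0 0;-0.3 0 0 0 0 0 0;-0.3 0 0 -0.3 0 0 0;-0.3 0 0 -0.5 0 0 0;-0.3 0 0 -0.5 0 0 0;1 0 0 -0.2 0 0 0;1 0 0 0 0 0 0;1 0 0 0 0 0 0;1 0 0 0 0 0 0;1 0 0 0 0 0 0"

```text
time: 14.27
position: [0.6312, 0.0065, 0.2078]
ee_rot: [0.309, -3.125, -0.0]
force: [0.2, 0.9, 0.1]
grip_width: 0.0003
gripper_force: 0.0
```

```bash
python3 plan.py .6318,.0056,.18,101.3 .6318,.0056,.1435,101.3;python3 - <<'E'
from h import *
s=grab("scene","s5")
cv2.imwrite("pics/v5.png",crop(s,230,180,130,80,6))
E
```

```text
14.27 [0.6312 0.0065 0.2078] [0.2 0.9 0.1] 0.0003
turn z shares -0.0 shift shares [-0.01 -0.03  0.93] tilt 0.09 q7 1.61
turn z shares -0.0 shift shares [-0.02 -0.03  2.14] tilt 0.09 q7 1.61
```

View pics/v5.png

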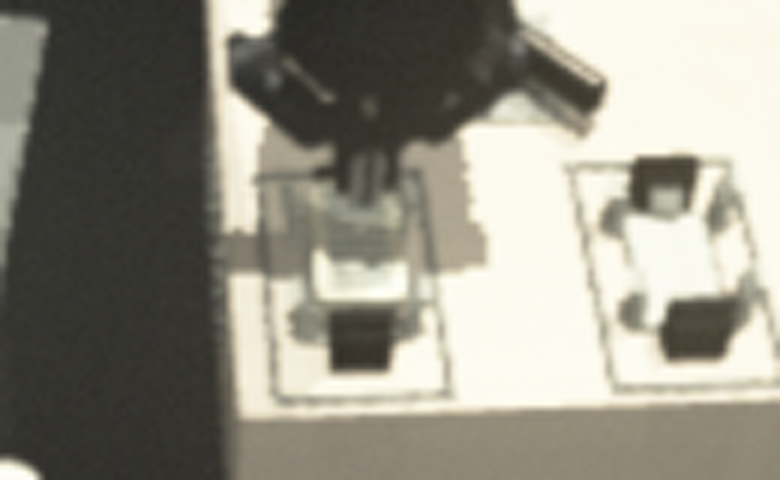

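The cassette at (360,250) sits square in the right magazine's mouth, with the shut fingers above it. I'll press.

Call:
carry_out:
  increments: "1 -0.02 -0.03 0.5 0 0 0;1 0 0 0.4 0 0 0;1 0 0 0.3 0 0 0;1 0 0 0.2 0 0 0;1 0 0 0.2 0 0 0;1 0 0 0.2 0 0 0;1 0 0 0.2 0 0 0;1 0 0 0.14 0 0 0;1 0 0 0 0 0 0;1 0 0 0 0 0 0"

```text
time: 15.15
position: [0.6325, 0.0058, 0.1446]
ee_rot: [0.309, -3.126, -0.0]
force: [-1.4, -0.2, 3.9]
grip_width: 0.0001
gripper_force: 1.8
```

Call:
carry_out:
  increments: "1 0 0 0.07 0 0 0;1 0 0 0 0 0 0;1 0 0 0 0 0 0;1 0 0 -0.15 0 0 0;1 0 0 -0.15 0 0 0;1 0 0 0 0 0 0;1 0 0 0 0 0 0"

```text
time: 15.73
position: [0.6326, 0.0057, 0.1517]
ee_rot: [-0.309, 3.126, -0.0]
force: [0.1, -1.3, 0.4]
grip_width: -0.0001
gripper_force: 0.0
```

Force is zero at 0.152, so it is latched. Next, check the mat.

```bash
python3 cas.py; python3 plan.py .5586,-.363,.2,98.5
```

```text
top [ 0.5586 -0.3633] 8.0 [41. 62.]
top [ 0.5082 -0.2362] -6.2 [41. 63.]
top [ 0.4707 -0.3684] 0.2 [41. 63.]
top [ 0.4203 -0.2476] 15.5 [41. 63.]
scene [ 0.5585 -0.3625] 9.3 [42. 65.]
scene [ 0.5081 -0.2354] -5.7 [42. 65.]
scene [ 0.4712 -0.3672] 2.9 [41. 65.]
scene [ 0.4227 -0.2465] 15.7 [43. 62.]
15.83 [0.6323 0.0057 0.1512] [-0.7 -0.7 -0.9] -0.0002
turn z shares 0.56 shift shares [  4.25 -11.79  -1.62] tilt 0.03 q7 1.6
```

Call:
carry_out:
  increments: "-0.3 0 0 -0.7 0 0 0.56;-1 0 0 -0.9 0 0 0;-1 0 0 -0.8 0 0 0;-1 0.2 -0.5 0 0 0 0;-1 0.3 -0.9 0 0 0 0;-1 0.35 -0.9 0 0 0 0;-1 0.35 -0.9 0 0 0 0;-1 0.35 -0.9 0 0 0 0;-1 0.35 -0.9 0 0 0 0;-1 0.35 -0.9 0 0 0 0;-1 0.35 -0.9 0 0 0 0;-1 0.35 -0.9 0 0 0 0;-1 0.35 -0.9 0 0 0 0;-1 0.3 -0.9 0.3 0 0 0;-1 0.3 -0.9 0.5 0 0 0;-1 0.3 -0.8 0.6 0 0 0;-1 0.1 -0.59 0.6 0 0 0;-1 0 0 0.6 0 0 0;-1 0 0 0.6 0 0 0;-1 0 0 0 0 0 0"

```text
time: 17.5
position: [0.5548, -0.3624, 0.1231]
ee_rot: [0.231, -3.127, -0.007]
force: [-1.2, 0.4, -1.0]
grip_width: 0.0855
gripper_force: 0.0
```

```bash
python3 plan.py .5586,-.363,.007,98.5
```

```text
17.5 [ 0.5548 -0.3624  0.1231] [-1.2  0.4 -1. ] 0.0855
turn z shares -0.01 shift shares [-0.14 -0.06  3.87] tilt 0.41 q7 2.16
```

Call:
carry_out:
  increments: "-1 0 0 0.7 0 0 0;-1 0 0 0.8 0 0 0;-1 0 0 0.8 0 0 0;-1 0 0 0.6 0 0 0;-1 0 0 0.4 0 0 0;-1 0 0 0.1 0 0 0;-1 0 0 0 0 0 0"

```text
time: 18.08
position: [0.5572, -0.3629, 0.0254]
ee_rot: [0.233, -3.132, -0.001]
force: [0.4, 0.2, 0.9]
grip_width: 0.0855
gripper_force: 0.0
```

```bash
python3 plan.py .5586,-.363,.007,98.5
```

```text
18.08 [ 0.5572 -0.3629  0.0254] [0.4 0.2 0.9] 0.0855
turn z shares 0.0 shift shares [-0.04 -0.01  0.61] tilt 0.04 q7 2.14
```

Call:
carry_out:
  increments: "-1 -0.04 0 0.4 0 0 0;-1 0 0 0.2 0 0 0;1 0 0 0 0 0 0;1 0 0 0 0 0 0;1 0 0 0 0 0 0;1 0 0 0 0 0 0;1 0 0 0 0 0 0;1 0 0 0 0 0 0;1 0 0 -0.4 0 0 0;1 0 0 -0.8 0 0 0;1 0 0 -0.9 0 0 0;1 0 0 -0.9 0 0 0;1 0 0 -0.9 0 0 0;1 0 0 -0.9 0 0 0;1 0 0 -0.9 0 0 -0.3;1 0 0 -0.9 0 0 -0.26;1 0 0 -0.8 0 0 0;1 0 0 0 0 0 0;1 0 0 0 0 0 0"

```text
time: 19.67
position: [0.5588, -0.3632, 0.2319]
ee_rot: [-0.309, 3.124, -0.003]
force: [-0.3, 0.8, -0.8]
grip_width: 0.0384
gripper_force: 61.0
```

```bash
python3 plan.py .6315,.0058,.225,101.3
```

```text
19.67 [ 0.5588 -0.3632  0.2319] [-0.3  0.8 -0.8] 0.0384
turn z shares -0.0 shift shares [-4.78 11.59  0.21] tilt 0.2 q7 2.22
```

Call:
carry_out:
  increments: "1 -0.2 0.5 0 0 0 0;1 -0.35 0.8 0 0 0 0;1 -0.35 0.85 0 0 0 0;1 -0.35 0.85 0 0 0 0;1 -0.35 0.85 0 0 0 0;1 -0.35 0.85 0 0 0 0;1 -0.35 0.85 0 0 0 0;1 -0.35 0.85 0 0 0 0;1 -0.35 0.85 0 0 0 0;1 -0.35 0.85 0 0 0 0;1 -0.35 0.85 0 0 0 0;1 -0.35 0.85 0 0 0 0;1 -0.35 0.84 0 0 0 0;1 -0.3 0.6 0.2 0 0 0;1 -0.08 0.3 0 0 0 0;1 0 0 0 0 0 0;1 0 0 0 0 0 0;1 0 0 0 0 0 0"

```text
time: 21.17
position: [0.6307, 0.0025, 0.2233]
ee_rot: [0.306, -3.126, 0.002]
force: [0.0, -0.7, -0.2]
grip_width: 0.0382
gripper_force: 61.0
```

```bash
python3 plan.py .6315,.0058,.163,101.3;python3 - <<'E'
from h import *
s=grab("scene","s6")
g=s["image"][190:245,230:360];print(g[15:40,61:64].mean((1,2)).round());print(g[23:24,48:76].mean(2).round())
E
```

```text
21.17 [0.6307 0.0025 0.2233] [ 0.  -0.7 -0.2] 0.0382
turn z shares -0.03 shift shares [-0.05  0.1   2.01] tilt 0.1 q7 1.62
[111. 117. 115. 115. 117. 122. 164. 220. 240. 230. 163. 146. 145. 152.
 156. 153. 151. 156. 151. 142. 126. 116. 119. 116. 117.]
[[115. 121. 139. 145. 205. 242. 241. 234. 229. 229. 235. 240. 241. 240.
  240. 240. 241. 245. 248. 244. 216. 144. 119. 139. 162. 164. 164. 165.]]
```

Call:
carry_out:
  increments: "1 -0.03 0.1 0.3 0 0 -0.03;1 0 0 0.4 0 0 0;1 0 0 0.4 0 0 0;1 0 0 0.3 0 0 0;1 0 0 0.2 0 0 0;1 0 0 0.2 0 0 0;1 0 0 0.15 0 0 0;1 0 0 0 0 0 0"

```text
time: 21.88
position: [0.6315, 0.0069, 0.1643]
ee_rot: [0.312, -3.126, 0.001]
force: [0.9, -2.7, -0.7]
grip_width: 0.0386
gripper_force: 60.8
```

Call:
carry_out:
  increments: "1 0 -0.03 0.05 0 0 0;-0.3 0 0 0 0 0 0;-0.3 0 0 0 0 0 0;-0.3 0 0 0 0 0 0;-0.3 0 0 -0.3 0 0 0;-0.3 0 0 -0.5 0 0 0;-0.3 0 0 -0.5 0 0 0;1 0 0 -0.1 0 0 0;1 0 0 0 0 0 0;1 0 0 0 0 0 0;1 0 0 0 0 0 0;1 0 0 0 0 0 0"

```text
time: 22.88
position: [0.6312, 0.0069, 0.2046]
ee_rot: [0.313, -3.124, -0.0]
force: [0.1, 0.6, -0.5]
grip_width: 0.0002
gripper_force: 0.0
```

```bash
python3 plan.py .6318,.0056,.1435,101.3;python3 - <<'E'
from h import *
s=grab("scene","s7");a=pickle.load(open("pics/s5.pkl","rb"))
b=lambda c:c["image"][205:245,280:305].astype(int)
d=np.abs(b(s)-b(a)).mean(2);print(d.mean().round(1),d.max())
E
```

```text
22.88 [0.6312 0.0069 0.2046] [ 0.1  0.6 -0.5] 0.0002
turn z shares 0.03 shift shares [-0.02 -0.05  2.04] tilt 0.09 q7 1.61
4.3 96.33333333333333
```

Call:
carry_out:
  increments: "1 -0.02 -0.05 0.5 0 0 0;1 0 0 0.4 0 0 0;1 0 0 0.2 0 0 0;1 0 0 0.2 0 0 0;1 0 0 0.2 0 0 0;1 0 0 0.2 0 0 0;1 0 0 0.2 0 0 0;1 0 0 0.15 0 0 0;1 0 0 0 0 0 0;1 0 0 0 0 0 0;1 0 0 0 0 0 0"

```text
time: 23.85
position: [0.6327, 0.0056, 0.1445]
ee_rot: [-0.313, 3.125, -0.0]
force: [-1.2, 0.5, 5.2]
grip_width: -0.0004
gripper_force: 2.6
```

Call:
carry_out:
  increments: "1 0 0 0 0 0 0;1 0 0 -0.15 0 0 0;1 0 0 -0.15 0 0 0;1 0 0 0 0 0 0;1 0 0 0 0 0 0"

```text
time: 24.27
position: [0.6326, 0.0056, 0.1531]
ee_rot: [-0.313, 3.126, 0.0]
force: [-0.2, 0.3, -0.1]
grip_width: 0.0005
gripper_force: 0.0
```

```bash
python3 cas.py; python3 plan.py .5082,-.2358,.2,84.2
```

```text
top [ 0.5082 -0.2362] -6.2 [41. 63.]
top [ 0.4707 -0.3684] 0.2 [41. 63.]
top [ 0.4203 -0.2476] 15.5 [41. 63.]
scene [ 0.508  -0.2352] -6.5 [42. 65.]
scene [ 0.4714 -0.3672] 2.7 [41. 65.]
scene [ 0.4227 -0.2465] 15.7 [43. 62.]
24.37 [0.6323 0.0056 0.1527] [0.  0.6 0.6] -0.0002
turn z shares 3.45 shift shares [ 3.3  -8.42 -1.57] tilt 0.03 q7 1.6
```

Call:
carry_out:
  increments: "-0.3 0 0 -0.7 0 0 0.9;-1 0 0 -0.9 0 0 0.9;-1 0 0 -0.7 0 0 0.9;-1 0 0 0 0 0 0.75;-1 0.3 -0.7 0 0 0 0;-1 0.35 -0.9 0 0 0 0;-1 0.35 -0.9 0 0 0 0;-1 0.35 -0.9 0 0 0 0;-1 0.35 -0.9 0 0 0 0;-1 0.35 -0.9 0.2 0 0 0;-1 0.35 -0.9 0.5 0 0 0;-1 0.35 -0.9 0.6 0 0 0;-1 0.35 -0.9 0.6 0 0 0;-1 0.2 -0.52 0.6 0 0 0;-1 0 0 0.6 0 0 0;-1 0 0 0.6 0 0 0;-1 0 0 0.6 0 0 0;-1 0 0 0 0 0 0;-1 0 0 0 0 0 0"

```text
time: 25.95
position: [0.5078, -0.2354, 0.0923]
ee_rot: [-0.159, -3.135, -0.001]
force: [-0.1, 0.7, 0.4]
grip_width: 0.0853
gripper_force: 0.0
```

```bash
python3 plan.py .5082,-.2358,.007,84.2
```

```text
25.95 [ 0.5078 -0.2354  0.0923] [-0.1  0.7  0.4] 0.0853
turn z shares 0.0 shift shares [-0.02 -0.01  2.84] tilt 0.15 q7 1.79
```

Call:
carry_out:
  increments: "-1 -0.02 -0.01 0.7 0 0 0;-1 0 0 0.7 0 0 0;-1 0 0 0.6 0 0 0;-1 0 0 0.4 0 0 0;-1 0 0 0.3 0 0 0;-1 0 0 0.1 0 0 0;-1 0 0 0 0 0 0;1 0 0 0 0 0 0;1 0 0 0 0 0 0;1 0 0 0 0 0 0;1 0 0 0 0 0 0;1 0 0 0 0 0 0;1 0 0 0 0 0 0;1 0 0 -0.3 0 0 0;1 0 0 -0.7 0 0 0;1 0 0 -0.9 0 0 0;1 0 0 -0.9 0 0 0;1 0 0 -0.9 0 0 0;1 0 0 -0.9 0 0 0;1 0 0 -0.9 0 0 0"

```text
time: 27.62
position: [0.5087, -0.236, 0.1762]
ee_rot: [0.159, 3.137, -0.0]
force: [-0.7, 0.5, -0.6]
grip_width: 0.0382
gripper_force: 60.3
```

Call:
carry_out:
  increments: "1 0 0 -0.9 0 0 -0.9;1 0 0 -0.9 0 0 -0.9;1 0 0 -0.2 0 0 -0.9;1 0 0 0 0 0 -0.7;1 0 0 0 0 0 0;1 0 0 0 0 0 0"

```text
time: 28.12
position: [0.5087, -0.2361, 0.2344]
ee_rot: [-0.303, 3.127, -0.0]
force: [-0.3, 0.2, -0.7]
grip_width: 0.0383
gripper_force: 60.4
```

```bash
python3 plan.py .6315,.0055,.225,101.3
```

```text
28.12 [ 0.5087 -0.2361  0.2344] [-0.3  0.2 -0.7] 0.0383
turn z shares -0.05 shift shares [-5.59  7.09  0.31] tilt 0.01 q7 2.07
```

Call:
carry_out:
  increments: "1 -0.4 0.5 0 0 0 -0.05;1 -0.6 0.8 0 0 0 0;1 -0.65 0.8 0 0 0 0;1 -0.65 0.8 0 0 0 0;1 -0.65 0.8 0 0 0 0;1 -0.65 0.8 0 0 0 0;1 -0.65 0.8 0 0 0 0;1 -0.65 0.8 0.1 0 0 0;1 -0.5 0.6 0.1 0 0 0;1 -0.19 0.39 0.1 0 0 0;1 0 0 0 0 0 0;1 0 0 0 0 0 0;1 0 0 0 0 0 0"

```text
time: 29.2
position: [0.6307, 0.0033, 0.2249]
ee_rot: [0.309, -3.125, 0.002]
force: [-0.8, -0.8, 0.3]
grip_width: 0.0385
gripper_force: 60.4
```

```bash
cat > held.py <<'E'
from h import *
s=grab("scene");g=s["image"][190:245,230:360];print(g[15:40,61:64].mean((1,2)).round());print(g[23:24,48:76].mean(2).round())
E
python3 plan.py .6315,.0055,.163,101.3;python3 held.py
```

```text
29.2 [0.6307 0.0033 0.2249] [-0.8 -0.8  0.3] 0.0385
turn z shares -0.0 shift shares [-0.04  0.07  2.06] tilt 0.11 q7 1.61
[112. 118. 116. 116. 116. 117. 151. 213. 236. 211. 158. 147. 147. 153.
 157. 154. 154. 159. 152. 146. 135. 118. 121. 118. 119.]
[[116. 124. 140. 130. 137. 212. 241. 242. 242. 242. 241. 240. 239. 236.
  236. 236. 237. 242. 248. 248. 231. 154. 120. 142. 162. 164. 165. 166.]]
```

Call:
carry_out:
  increments: "1 -0.03 0.04 0.3 0 0 0;1 0 0 0.4 0 0 0;1 0 0 0.4 0 0 0;1 0 0 0.3 0 0 0;1 0 0 0.2 0 0 0;1 0 0 0.2 0 0 0;1 0 0 0.2 0 0 0;1 0 0 0 0 0 0"

```text
time: 29.92
position: [0.6321, 0.0068, 0.1641]
ee_rot: [0.313, -3.126, -0.0]
force: [0.3, 1.5, 0.0]
grip_width: 0.0379
gripper_force: 60.4
```

Call:
carry_out:
  increments: "1 0 -0.03 0.05 0 0 0;-0.3 0 0 0 0 0 0;-0.3 0 0 0 0 0 0;-0.3 0 0 0 0 0 0;-0.3 0 0 -0.3 0 0 0;-0.3 0 0 -0.5 0 0 0;-0.3 0 0 -0.5 0 0 0;1 0 0 -0.1 0 0 0;1 0 0 0 0 0 0;1 0 0 0 0 0 0;1 0 0 0 0 0 0;1 0 0 0 0 0 0"

```text
time: 30.92
position: [0.6316, 0.006, 0.2046]
ee_rot: [0.313, -3.124, -0.0]
force: [-1.5, -0.6, 0.1]
grip_width: -0.0001
gripper_force: 0.0
```

```bash
cat > cmp.py <<'E'
from h import *
s=grab("scene");a=pickle.load(open("pics/s5.pkl","rb"))
b=lambda c:c["image"][205:245,280:305].astype(int)
d=np.abs(b(s)-b(a)).mean(2);print(d.mean().round(1),d.max())
E
python3 plan.py .6318,.0056,.1435,101.3; python3 cmp.py
```

```text
30.92 [0.6316 0.006  0.2046] [-1.5 -0.6  0.1] -0.0001
turn z shares 0.03 shift shares [-0.01 -0.01  2.04] tilt 0.09 q7 1.61
5.7 101.0
```

Call:
carry_out:
  increments: "1 0 0 0.5 0 0 0;1 0 0 0.4 0 0 0;1 0 0 0.2 0 0 0;1 0 0 0.2 0 0 0;1 0 0 0.2 0 0 0;1 0 0 0.2 0 0 0;1 0 0 0.2 0 0 0;1 0 0 0.17 0 0 0;1 0 0 0.03 0 0 0;1 0 0 0 0 0 0;1 0 0 0 0 0 0"

```text
time: 31.88
position: [0.6322, 0.0061, 0.1433]
ee_rot: [-0.313, 3.126, -0.0]
force: [-2.0, -0.5, 7.2]
grip_width: -0.0
gripper_force: 3.6
```

Call:
carry_out:
  increments: "1 0 0 0 0 0 0;1 0 0 -0.15 0 0 0;1 0 0 -0.15 0 0 0;1 0 0 0 0 0 0;1 0 0 0 0 0 0"

```text
time: 32.3
position: [0.6322, 0.0061, 0.1515]
ee_rot: [-0.313, 3.126, -0.0]
force: [0.3, 0.1, -0.5]
grip_width: -0.0
gripper_force: 0.0
```

```bash
python3 cas.py; python3 plan.py .471,-.3679,.2,91.5
```

```text
top [ 0.4706 -0.3684] 0.2 [41. 63.]
top [ 0.4203 -0.2476] 15.5 [41. 63.]
scene [ 0.4714 -0.3672] 2.7 [41. 65.]
scene [ 0.4227 -0.2465] 15.7 [43. 62.]
32.4 [0.6319 0.006  0.151 ] [0.1 0.7 0.4] 0.0002
turn z shares 1.99 shift shares [  5.69 -12.32  -1.63] tilt 0.04 q7 1.6
```

Call:
carry_out:
  increments: "-0.3 0 0 -0.7 0 0 0.7;-1 0 0 -0.9 0 0 0.7;-1 0 0 -0.7 0 0 0.59;-1 0.2 -0.5 0 0 0 0;-1 0.4 -0.9 0 0 0 0;-1 0.42 -0.9 0 0 0 0;-1 0.42 -0.9 0 0 0 0;-1 0.42 -0.9 0 0 0 0;-1 0.42 -0.9 0 0 0 0;-1 0.42 -0.9 0 0 0 0;-1 0.42 -0.9 0 0 0 0;-1 0.42 -0.9 0 0 0 0;-1 0.42 -0.9 0.2 0 0 0;-1 0.42 -0.9 0.5 0 0 0;-1 0.42 -0.9 0.6 0 0 0;-1 0.42 -0.9 0.6 0 0 0;-1 0.42 -0.9 0.6 0 0 0;-1 0.05 -0.12 0.6 0 0 0;-1 0 0 0.6 0 0 0;-1 0 0 0 0 0 0"

```text
time: 34.07
position: [0.4681, -0.3675, 0.1053]
ee_rot: [0.039, -3.136, -0.006]
force: [-0.6, 0.3, -0.8]
grip_width: 0.0853
gripper_force: 0.0
```

```bash
python3 cas.py; python3 plan.py .471,-.3679,.007,91.5
```

```text
top [ 0.4203 -0.2476] 15.5 [41. 63.]
scene [ 0.4227 -0.2465] 15.7 [43. 62.]
34.17 [ 0.4706 -0.3674  0.1088] [ 0.  -0.3  0.4] 0.0853
turn z shares 0.0 shift shares [-0.02 -0.02  3.39] tilt 0.13 q7 2.14
```

Call:
carry_out:
  increments: "-1 -0.02 -0.02 0.7 0 0 0;-1 0 0 0.9 0 0 0;-1 0 0 0.7 0 0 0;-1 0 0 0.5 0 0 0;-1 0 0 0.4 0 0 0;-1 0 0 0.19 0 0 0;-1 0 0 0 0 0 0;1 0 0 0 0 0 0;1 0 0 0 0 0 0;1 0 0 0 0 0 0;1 0 0 0 0 0 0;1 0 0 0 0 0 0;1 0 0 0 0 0 0;1 0 0 -0.3 0 0 0;1 0 0 -0.7 0 0 0;1 0 0 -0.9 0 0 0;1 0 0 -0.9 0 0 0;1 0 0 -0.9 0 0 0;1 0 0 -0.9 0 0 0;1 0 0 -0.9 0 0 0"

```text
time: 35.83
position: [0.4714, -0.3682, 0.175]
ee_rot: [-0.041, 3.141, -0.0]
force: [1.0, -0.2, -0.6]
grip_width: 0.0381
gripper_force: 60.3
```

Call:
carry_out:
  increments: "1 0 0 -0.9 0 0 -0.7;1 0 0 -0.9 0 0 -0.7;1 0 0 -0.2 0 0 -0.59;1 0 0 0 0 0 0;1 0 0 0 0 0 0"

```text
time: 36.25
position: [0.4715, -0.3684, 0.2333]
ee_rot: [-0.31, 3.126, -0.001]
force: [-0.1, -0.0, -1.1]
grip_width: 0.0383
gripper_force: 60.4
```

```bash
python3 plan.py .6315,.0055,.225,101.3
```

```text
36.25 [ 0.4715 -0.3684  0.2333] [-0.1 -0.  -1.1] 0.0383
turn z shares 0.01 shift shares [-7.67 11.18  0.27] tilt 0.04 q7 2.31
```

Call:
carry_out:
  increments: "1 -0.4 0.6 0 0 0 0;1 -0.57 0.82 0 0 0 0;1 -0.57 0.82 0 0 0 0;1 -0.57 0.82 0 0 0 0;1 -0.57 0.82 0 0 0 0;1 -0.57 0.82 0 0 0 0;1 -0.57 0.82 0 0 0 0;1 -0.57 0.82 0 0 0 0;1 -0.57 0.82 0 0 0 0;1 -0.57 0.82 0 0 0 0;1 -0.57 0.82 0 0 0 0;1 -0.57 0.82 0.1 0 0 0;1 -0.57 0.82 0.1 0 0 0;1 -0.32 0.5 0.1 0 0 0;1 -0.1 0.24 0 0 0 0;1 0 0 0 0 0 0;1 0 0 0 0 0 0;1 0 0 0 0 0 0"

```text
time: 37.75
position: [0.6299, 0.0035, 0.2236]
ee_rot: [0.309, -3.125, 0.002]
force: [-0.6, -0.7, -0.4]
grip_width: 0.0384
gripper_force: 60.4
```

```bash
python3 plan.py .6315,.0055,.163,101.3;python3 held.py;python3 cas.py
```

```text
37.75 [0.6299 0.0035 0.2236] [-0.6 -0.7 -0.4] 0.0384
turn z shares -0.0 shift shares [-0.07  0.06  2.02] tilt 0.1 q7 1.61
[116. 117. 118. 114. 117. 124. 167. 220. 233. 182. 152. 147. 149. 155.
 159. 163. 158. 162. 158. 140. 125. 120. 121. 121. 118.]
[[117. 122. 140. 129. 123. 202. 238. 239. 238. 236. 235. 235. 234. 233.
  233. 233. 234. 239. 245. 245. 224. 149. 121. 143. 164. 166. 166. 168.]]
top [ 0.4203 -0.2476] 15.5 [41. 63.]
scene [ 0.4226 -0.2464] 14.7 [43. 62.]
```

Call:
carry_out:
  increments: "1 -0.07 0.04 0.3 0 0 0;1 0 0 0.4 0 0 0;1 0 0 0.4 0 0 0;1 0 0 0.3 0 0 0;1 0 0 0.2 0 0 0;1 0 0 0.2 0 0 0;1 0 0 0.17 0 0 0;1 0 0 0 0 0 0"

```text
time: 38.57
position: [0.6325, 0.0071, 0.164]
ee_rot: [-0.313, 3.126, -0.0]
force: [0.2, -0.3, -0.6]
grip_width: 0.0385
gripper_force: 60.3
```

Call:
carry_out:
  increments: "1 0 -0.03 0.05 0 0 0;-0.3 0 0 0 0 0 0;-0.3 0 0 0 0 0 0;-0.3 0 0 0 0 0 0;-0.3 0 0 -0.3 0 0 0;-0.3 0 0 -0.5 0 0 0;-0.3 0 0 -0.5 0 0 0;1 0 0 -0.1 0 0 0;1 0 0 0 0 0 0;1 0 0 0 0 0 0;1 0 0 0 0 0 0;1 0 0 0 0 0 0"

```text
time: 39.57
position: [0.6319, 0.0065, 0.2043]
ee_rot: [0.313, -3.124, -0.0]
force: [-1.1, -0.7, -0.4]
grip_width: 0.0001
gripper_force: 0.0
```

```bash
python3 plan.py .6318,.0056,.1435,101.3; python3 cmp.py
```

```text
39.57 [0.6319 0.0065 0.2043] [-1.1 -0.7 -0.4] 0.0001
turn z shares 0.03 shift shares [ 0.01 -0.03  2.03] tilt 0.09 q7 1.6
5.8 61.0
```

Call:
carry_out:
  increments: "1 0 -0.03 0.5 0 0 0;1 0 0 0.4 0 0 0;1 0 0 0.2 0 0 0;1 0 0 0.2 0 0 0;1 0 0 0.2 0 0 0;1 0 0 0.2 0 0 0;1 0 0 0.2 0 0 0;1 0 0 0.17 0 0 0;1 0 0 0.05 0 0 0;1 0 0 0 0 0 0;1 0 0 0 0 0 0"

```text
time: 40.53
position: [0.6335, 0.0059, 0.1428]
ee_rot: [-0.313, 3.124, -0.0]
force: [-1.1, -0.9, 10.8]
grip_width: 0.0001
gripper_force: 4.5
```

Call:
carry_out:
  increments: "1 0 0 0 0 0 0;1 0 0 -0.15 0 0 0;1 0 0 -0.15 0 0 0;1 0 0 0 0 0 0;1 0 0 0 0 0 0"

```text
time: 40.95
position: [0.6325, 0.0057, 0.1504]
ee_rot: [0.313, -3.126, -0.0]
force: [-1.1, -0.4, -0.5]
grip_width: -0.0
gripper_force: 0.0
```

```bash
python3 cas.py; python3 plan.py .4212,-.2472,.2,105.5
```

```text
top [ 0.4203 -0.2476] 15.5 [41. 63.]
scene [ 0.4227 -0.2465] 15.7 [43. 62.]
41.05 [0.6322 0.0057 0.15  ] [-0.1  0.3 -0.5] -0.0001
turn z shares -0.81 shift shares [ 9.03 -6.24 -1.66] tilt 0.06 q7 1.59
```

Call:
carry_out:
  increments: "-0.3 0 0 -0.7 0 0 -0.4;-1 0 0 -0.9 0 0 -0.41;-1 0 0 -0.7 0 0 0;-1 0.4 -0.3 0 0 0 0;-1 0.8 -0.55 0 0 0 0;-1 0.85 -0.58 0 0 0 0;-1 0.85 -0.58 0 0 0 0;-1 0.85 -0.58 0 0 0 0;-1 0.85 -0.58 0 0 0 0;-1 0.85 -0.58 0 0 0 0;-1 0.85 -0.58 0 0 0 0;-1 0.85 -0.58 0.3 0 0 0;-1 0.85 -0.58 0.5 0 0 0;-1 0.85 -0.58 0.6 0 0 0;-1 0.18 -0.17 0.7 0 0 0;-1 0 0 0.7 0 0 0;-1 0 0 0.7 0 0 0;-1 0 0 0 0 0 0;-1 0 0 0 0 0 0"

```text
time: 42.63
position: [0.4208, -0.2466, 0.1139]
ee_rot: [0.423, -3.111, -0.003]
force: [-0.3, -0.0, 1.6]
grip_width: 0.0855
gripper_force: 0.0
```

```bash
python3 cas.py; python3 plan.py .4212,-.2472,.007,105.5
```

```text
top [ 0.5686 -0.2621] -54.4 [145. 272.]
42.73 [ 0.4222 -0.2471  0.1154] [ 0.4 -0.9  0.1] 0.0856
turn z shares 0.0 shift shares [0.03 0.01 3.61] tilt 0.05 q7 2.19
```

Call:
carry_out:
  increments: "-1 0.03 0 0.8 0 0 0;-1 0 0 0.9 0 0 0;-1 0 0 0.8 0 0 0;-1 0 0 0.5 0 0 0;-1 0 0 0.4 0 0 0;-1 0 0 0.2 0 0 0;-1 0 0 0 0 0 0;1 0 0 0 0 0 0;1 0 0 0 0 0 0;1 0 0 0 0 0 0;1 0 0 0 0 0 0;1 0 0 0 0 0 0;1 0 0 0 0 0 0;1 0 0 -0.3 0 0 0;1 0 0 -0.7 0 0 0;1 0 0 -0.9 0 0 0;1 0 0 -0.9 0 0 0;1 0 0 -0.9 0 0 0;1 0 0 -0.9 0 0 0;1 0 0 -0.9 0 0 0"

```text
time: 44.4
position: [0.4203, -0.2471, 0.1738]
ee_rot: [-0.423, 3.112, -0.0]
force: [0.9, -0.6, -0.5]
grip_width: 0.0383
gripper_force: 60.7
```

Call:
carry_out:
  increments: "1 0 0 -0.9 0 0 0.4;1 0 0 -0.9 0 0 0.41;1 0 0 -0.2 0 0 0;1 0 0 0 0 0 0;1 0 0 0 0 0 0"

```text
time: 44.82
position: [0.4203, -0.2471, 0.2316]
ee_rot: [-0.314, 3.126, -0.0]
force: [-0.0, -0.3, -0.6]
grip_width: 0.0384
gripper_force: 60.7
```

```bash
python3 plan.py .6315,.0055,.225,101.3
```

```text
44.82 [ 0.4203 -0.2471  0.2316] [-0.  -0.3 -0.6] 0.0384
turn z shares 0.04 shift shares [-8.55  6.88  0.22] tilt 0.02 q7 2.17
```

Call:
carry_out:
  increments: "1 -0.4 0.4 0 0 0 0.04;1 -0.8 0.65 0 0 0 0;1 -0.8 0.65 0 0 0 0;1 -0.8 0.65 0 0 0 0;1 -0.8 0.65 0 0 0 0;1 -0.8 0.65 0 0 0 0;1 -0.8 0.65 0 0 0 0;1 -0.8 0.65 0 0 0 0;1 -0.8 0.65 0.1 0 0 0;1 -0.8 0.65 0.1 0 0 0;1 -0.7 0.45 0 0 0 0;1 -0.27 0.15 0 0 0 0;1 0 0 0 0 0 0;1 0 0 0 0 0 0;1 0 0 0 0 0 0"

```text
time: 46.07
position: [0.6316, 0.0026, 0.2248]
ee_rot: [0.305, -3.125, 0.002]
force: [-0.1, 0.4, -0.4]
grip_width: 0.0381
gripper_force: 60.7
```

```bash
python3 plan.py .6315,.0055,.163,101.3;python3 held.py
```

```text
46.07 [0.6316 0.0026 0.2248] [-0.1  0.4 -0.4] 0.0381
turn z shares -0.03 shift shares [-0.02  0.1   2.06] tilt 0.14 q7 1.59
[115. 119. 119. 114. 119. 130. 176. 221. 237. 207. 157. 147. 143. 144.
 162. 162. 155. 157. 154. 154. 141. 120. 120. 118. 121.]
[[118. 124. 142. 144. 197. 240. 243. 243. 241. 241. 239. 238. 238. 237.
  237. 236. 243. 248. 248. 247. 226. 151. 121. 142. 162. 166. 167. 167.]]
```

Call:
carry_out:
  increments: "1 -0.02 0.06 0.3 0 0 -0.03;1 0 0 0.4 0 0 0;1 0 0 0.4 0 0 0;1 0 0 0.3 0 0 0;1 0 0 0.2 0 0 0;1 0 0 0.2 0 0 0;1 0 0 0.19 0 0 0;1 0 0 0 0 0 0"

```text
time: 46.78
position: [0.6325, 0.0061, 0.1648]
ee_rot: [0.312, -3.125, -0.0]
force: [-0.4, -0.1, -0.7]
grip_width: 0.0387
gripper_force: 60.7
```

Call:
carry_out:
  increments: "1 0 0 0.05 0 0 0;-0.3 0 0 0 0 0 0;-0.3 0 0 0 0 0 0;-0.3 0 0 0 0 0 0;-0.3 0 0 -0.3 0 0 0;-0.3 0 0 -0.5 0 0 0;-0.3 0 0 -0.5 0 0 0;1 0 0 -0.1 0 0 0;1 0 0 0 0 0 0;1 0 0 0 0 0 0;1 0 0 0 0 0 0;1 0 0 0 0 0 0"

```text
time: 47.78
position: [0.6325, 0.0062, 0.2055]
ee_rot: [0.312, -3.124, -0.0]
force: [-0.0, -0.5, 0.1]
grip_width: 0.0001
gripper_force: 0.0
```

```bash
python3 plan.py .6318,.0056,.1425,101.3; python3 cmp.py
```

```text
47.78 [0.6325 0.0062 0.2055] [-0.  -0.5  0.1] 0.0001
turn z shares 0.02 shift shares [ 0.02 -0.02  2.1 ] tilt 0.09 q7 1.59
6.8 88.66666666666667
```

Call:
carry_out:
  increments: "1 0.02 -0.02 0.5 0 0 0;1 0 0 0.4 0 0 0;1 0 0 0.2 0 0 0;1 0 0 0.2 0 0 0;1 0 0 0.2 0 0 0;1 0 0 0.2 0 0 0;1 0 0 0.2 0 0 0;1 0 0 0.2 0 0 0;1 0 0 0.06 0 0 0;1 0 0 0 0 0 0;1 0 0 0 0 0 0"

```text
time: 48.75
position: [0.6336, 0.0058, 0.143]
ee_rot: [-0.312, 3.123, -0.0]
force: [-2.3, 0.8, 9.2]
grip_width: -0.0002
gripper_force: 4.9
```

Call:
carry_out:
  increments: "1 0 0 0 0 0 0;1 0 0 -0.15 0 0 0;1 0 0 -0.15 0 0 0;1 0 0 0 0 0 0;1 0 0 0 0 0 0"

```text
time: 49.17
position: [0.6324, 0.0056, 0.1505]
ee_rot: [0.312, -3.126, 0.0]
force: [-0.8, 0.2, -0.6]
grip_width: 0.0006
gripper_force: 0.0
```

Call:
carry_out:
  increments: "1 0 0 -0.6 0 0 0;1 0 0 -0.8 0 0 0;1 0 0 -0.6 0 0 0;1 0 0.5 0 0 0 0;1 0.5 0.8 0 0 0 0;1 0.5 0.8 0 0 0 0;1 0.5 0.8 0 0 0 0;1 0.5 0.8 0 0 0 0;1 0.5 0.8 0 0 0 0;1 0.5 0.8 0 0 0 0;1 0 0.8 0 0 0 0;1 0 0.8 0 0 0 0;1 0 0.8 0 0 0 0;1 0 0 0 0 0 0"

```text
time: 50.33
position: [0.496, 0.2204, 0.2099]
ee_rot: [0.323, -3.123, -0.005]
force: [-0.3, -0.2, 0.9]
grip_width: -0.0002
gripper_force: 0.0
```

Run:
```python
from h import *
s=grab("scene","s8");t=grab("top","t8")
cv2.imwrite("pics/v8.png",np.vstack([crop(t,150,110,133,50,6),crop(t,150,160,133,45,6)])[:600])
cv2.imwrite("pics/v8.png",np.hstack([crop(t,165,112,90,100,4.4),crop(s,262,170,90,100,4.4)]))
```

```text
(no output)
```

View pics/v8.png

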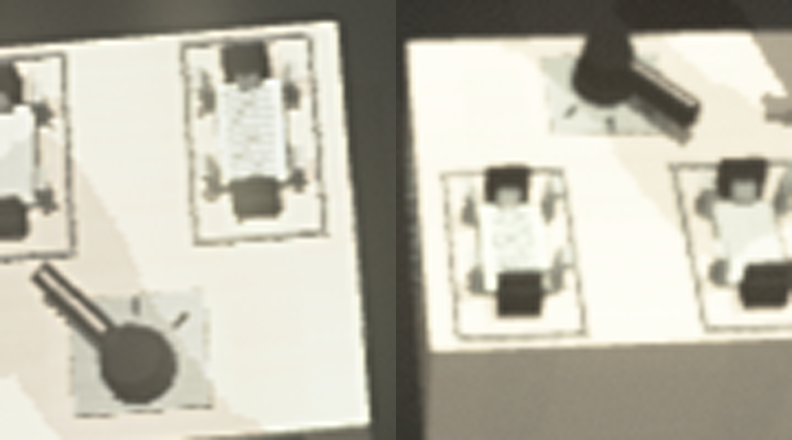

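The right magazine at (255,130) now shows a window-faced cassette latched below the guide tops. The switch hub is at (138,362), and its bar tip at (42,270) still points left.

Run:
```python
from h import *
s=pickle.load(open("pics/s8.pkl","rb"));t=pickle.load(open("pics/t8.pkl","rb"))
u=lambda a,k,x,y:(np.array(a)+.5)/k-.5+[x,y]
p=[.568,.0693];c,n=np.cos(.198),np.sin(.198);A=np.array([[c,n],[-n,c]])
f=lambda X:(X[:,:2]-p)@A.T
for z in(.15,.168,.178,.19,.2):print(z,"hub",f(at_z(t,u([[138,362]],4.4,165,112),z)).round(4),"tip",f(at_z(t,u([[41,268]],4.4,165,112),z)).round(4))
pl=u([[70,300],[209,289],[213,405],[78,415]],4.4,165,112);print("plate",f(at_z(t,pl,.141)).mean(0))
im=crop(s,355-40-25,140,70,70,8).astype(float);im=255*(im/255)**.35
im2=crop(t,180,165,40,40,8).astype(float)
cv2.imwrite("pics/v9.png",im.astype(np.uint8))
```

```text
0.15 hub [[-0.0843 -0.0005]] tip [[-0.0233  0.0531]]
0.168 hub [[-0.0883 -0.0032]] tip [[-0.0285  0.0493]]
0.178 hub [[-0.0905 -0.0047]] tip [[-0.0314  0.0471]]
0.19 hub [[-0.0931 -0.0066]] tip [[-0.0349  0.0446]]
0.2 hub [[-0.0953 -0.0081]] tip [[-0.0378  0.0425]]
plate [-0.07647076 -0.00206636]
```

View pics/v9.png

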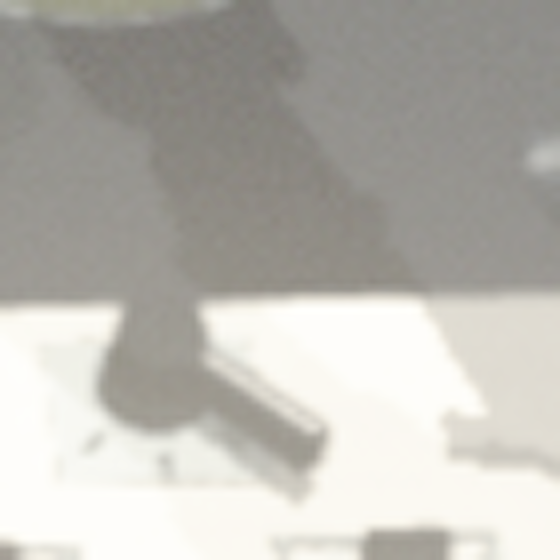

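The hub is at (155,370) and the bar ends at (310,450). The hub's top edge is hard to tell against the bench above y=300, so I'll check pixel values.

Run:
```python
from h import *
s=pickle.load(open("pics/scene0.pkl","rb"));t=pickle.load(open("pics/t8.pkl","rb"))
g=s["image"].astype(int).sum(2)
for r in range(160,196):print(r,g[r,298:325])
g=t["image"].astype(int).sum(2);print()
for r in range(180,206):print(r,g[r,182:210])
```

```text
160 [139 141 136 143 134 129 131 133 129 131 139 134 133 135 134 133 136 133
 134 133 130 133 132 140 135 138 138]
161 [147 148 145 144 136 142 144 135 134 133 129 136 135 135 134 135 132 133
 134 132 128 134 131 141 138 134 135]
162 [142 148 145 154 146 136 130 140 134 133 132 135 133 136 128 137 132 136
 136 132 133 143 131 141 137 138 141]
163 [148 142 139 144 143 144 144 138 138 130 133 134 137 134 137 137 130 142
 132 138 134 135 141 138 136 132 138]
164 [143 145 147 149 144 147 148 144 147 141 132 137 140 137 141 131 139 136
 136 136 141 136 147 138 144 137 142]
165 [143 148 143 153 144 152 151 149 145 142 135 139 141 136 145 139 139 138
 143 145 143 138 150 143 138 145 138]
166 [150 148 147 153 144 148 152 149 139 140 139 132 138 139 143 136 143 141
 143 141 144 143 144 137 142 143 145]
167 [144 149 148 150 151 155 158 145 146 136 136 139 146 143 143 140 144 145
 138 141 144 148 150 144 151 144 144]
168 [148 156 151 148 150 156 148 139 137 141 148 137 137 145 146 146 144 144
 145 145 146 145 146 139 144 145 145]
169 [151 156 147 152 152 157 152 143 144 144 139 149 145 140 142 
[... 5434 characters left out ...]
592 594 594 603 595 494 307 238 235 242 241 243 246 248 251 250
 255 255 291 465 603 621 616 611 611 610]
201 [601 595 599 598 599 605 616 604 485 280 229 230 239 240 245 253 254 240
 240 290 460 597 621 614 612 613 609 613]
202 [623 594 597 595 595 597 603 607 519 350 287 236 233 243 237 238 236 271
 349 493 607 628 619 612 617 617 620 623]
203 [625 598 598 601 607 607 611 613 603 586 504 352 322 312 301 300 335 481
 596 612 618 610 607 606 602 599 596 597]
204 [624 604 605 602 605 604 606 606 611 614 604 582 583 579 575 575 578 613
 636 624 622 627 624 586 538 497 466 490]
205 [611 586 586 589 593 610 622 610 614 628 632 604 558 511 475 497 526 521
 482 505 623 672 671 667 661 661 656 662]
```

Run:
```python
from h import *
s=pickle.load(open("pics/scene0.pkl","rb"));t=pickle.load(open("pics/t8.pkl","rb"))
p=np.array([.568,.0693]);c,n=np.cos(.198),np.sin(.198);A=np.array([[c,-n],[n,c]])
a=p+A@[-.0765,-.0015];th=np.linspace(0,2*np.pi,73)
for r in(.014,.021):
  for z in(.14,.16,.18,.2,.22):
    P=np.c_[a[0]+r*np.cos(th),a[1]+r*np.sin(th),np.full(73,z)]
    for nm,cc in(("s",s),("t",t)):
        q=proj(cc,P);print(r,z,nm,"cols",q[:,0].min().round(1),q[:,0].max().round(1),"rows",q[:,1].min().round(1),q[:,1].max().round(1))
```

```text
0.014 0.14 s cols 303.4 312.9 rows 187.7 194.8
0.014 0.14 t cols 191.4 202.3 rows 186.4 197.0
0.014 0.16 s cols 304.1 313.6 rows 183.2 190.4
0.014 0.16 t cols 190.0 201.1 rows 184.6 195.5
0.014 0.18 s cols 304.7 314.4 rows 178.6 185.8
0.014 0.18 t cols 188.5 199.9 rows 182.8 193.9
0.014 0.2 s cols 305.4 315.3 rows 173.9 181.1
0.014 0.2 t cols 187.0 198.7 rows 180.8 192.2
0.014 0.22 s cols 306.1 316.1 rows 169.1 176.2
0.014 0.22 t cols 185.4 197.3 rows 178.8 190.4
0.021 0.14 s cols 301.1 315.2 rows 186.0 196.6
0.021 0.14 t cols 188.7 205.0 rows 183.7 199.7
0.021 0.16 s cols 301.7 316.0 rows 181.5 192.2
0.021 0.16 t cols 187.2 203.9 rows 181.9 198.2
0.021 0.18 s cols 302.3 316.9 rows 176.9 187.6
0.021 0.18 t cols 185.7 202.8 rows 180.0 196.7
0.021 0.2 s cols 303.0 317.7 rows 172.2 182.9
0.021 0.2 t cols 184.1 201.6 rows 178.0 195.0
0.021 0.22 s cols 303.6 318.6 rows 167.3 178.1
0.021 0.22 t cols 182.4 200.3 rows 176.0 193.3
```

The collar (r≈21 mm) is low and the narrow hub ends at about bar height, so the gripper body clears it. The axis is at about feeder (-0.084, -0.002), so the grip point comes to about world (0.5165, 0.0966).

```bash
python3 plan.py .5165,.0966,.23,146.3 .5165,.0966,.155,146.3
```

```text
50.43 [0.4976 0.2154 0.2097] [ 0.6 -0.1  0. ] 0.0
turn z shares -8.95 shift shares [ 2.95 -2.72 -0.67] tilt 0.09 q7 1.17
turn z shares -8.95 shift shares [ 2.94 -2.72  1.83] tilt 0.09 q7 1.17
```

Call:
carry_out:
  increments: "-0.4 0 0 0 0 0 -1;-0.4 0 0 0 0 0 -1;-0.4 0 0 0 0 0 -1;-0.4 0 0 0 0 0 -1;-0.4 0 0 0 0 0 -1;-0.4 0 0 0 0 0 -1;-0.4 0 0 0 0 0 -1;-0.4 0 0 0 0 0 -1;-0.4 0 0 0 0 0 -0.95;-0.4 0.5 -0.5 0 0 0 0;-0.4 0.7 -0.6 0 0 0 0;-0.4 0.7 -0.6 0 0 0 0;-0.4 0.6 -0.6 0 0 0 0;-0.4 0.45 -0.42 0 0 0 0;-0.4 0 0 0 0 0 0;-0.4 0 0 0 0 0 0"

```text
time: 51.77
position: [0.5171, 0.093, 0.21]
ee_rot: [1.472, -2.774, 0.0]
force: [-0.1, 0.3, -0.1]
grip_width: 0.0598
gripper_force: 0.0
```

```bash
python3 plan.py .5165,.0966,.155,146.3
```

```text
51.77 [0.5171 0.093  0.21  ] [-0.1  0.3 -0.1] 0.0598
turn z shares -0.08 shift shares [-0.09  0.08  1.83] tilt 0.08 q7 2.09
```

Call:
carry_out:
  increments: "-0.4 -0.09 0.08 0.4 0 0 -0.08;-0.4 0 0 0.5 0 0 0;-0.4 0 0 0.4 0 0 0;-0.4 0 0 0.3 0 0 0;-0.4 0 0 0.2 0 0 0;-0.4 0 0 0 0 0 0;1 0 0 0 0 0 0;1 0 0 0 0 0 0;1 0 0 0 0 0 0;1 0 0 0 0 0 0;1 0 0 0 0 0 0;1 0 0 0 0 0 0"

```text
time: 52.77
position: [0.5167, 0.0993, 0.1574]
ee_rot: [-1.487, 2.766, 0.0]
force: [-1.3, 0.8, 5.5]
grip_width: 0.0127
gripper_force: 58.8
```

```bash
python3 plan.py .5165,.0966,.155,146.3
python3 - <<'E'
from h import *
print(arm.observe()["force"],arm.observe()["moment"])
E
```

```text
52.77 [0.5167 0.0993 0.1574] [-1.3  0.8  5.5] 0.0127
turn z shares 0.04 shift shares [ 0.08 -0.04  0.08] tilt 0.06 q7 2.05
[-1.3405351   0.8019024   5.45099495] [ 0.17993581  0.38927555 -0.38160613]
```

Call:
carry_out:
  increments: "1 0.007 -0.162 0 0 0 1;1 0.007 -0.162 0 0 0 1;1 0.007 -0.162 0 0 0 1;1 0.007 -0.162 0 0 0 1;1 0.007 -0.162 0 0 0 1;1 0.007 -0.162 0 0 0 1;1 0.007 -0.162 0 0 0 1;1 0.007 -0.162 0 0 0 1;1 0.007 -0.162 0 0 0 1;1 0 0 0 0 0 0;1 0 0 0 0 0 0"

```text
time: 53.68
position: [0.5403, 0.0631, 0.1573]
ee_rot: [-0.314, 3.126, -0.001]
force: [-2.5, -0.5, 7.8]
grip_width: 0.0127
gripper_force: 58.8
```

```bash
cat > sw.py <<'E'
from h import *
from scipy.spatial.transform import Rotation as Ro
o=arm.observe();A=np.array([[np.cos(.198),np.sin(.198)],[-np.sin(.198),np.cos(.198)]])
f=A@(o["position"][:2]-[.568,.0693]);r=f-[-.084,0]
x=-Ro.from_rotvec(o["ee_rot"]).as_matrix()[:2,0];x=A@x
print("feeder",f.round(4),"r",np.hypot(*r).round(4),"angle by pos",-np.degrees(np.arctan2(r[1],r[0])).round(2),"by tool",-np.degrees(np.arctan2(x[1],x[0])).round(2),"F",o["force"].round(1),"M",o["moment"].round(2),round(o["time"],2))
E
python3 sw.py
```

```text
feeder [-0.0283 -0.0007] r 0.0557 angle by pos 0.68 by tool -0.13 F [-2.5 -0.5  7.8] M [-0.2   0.58 -0.13] 53.68
```

Call:
carry_out:
  increments: "1 0 0 0 0 0 0;1 0 0 0 0 0 0;1 0 0 0 0 0 0;1 0 0 0 0 0 0;1 0 0 0 0 0 0;1 0 0 0 0 0 0;1 0 0 0 0 0 0;1 0 0 0 0 0 0;1 0 0 0 0 0 0;1 0 0 0 0 0 0;1 0 0 0 0 0 0;1 0 0 0 0 0 0;1 0 0 0 0 0 0;1 0 0 0 0 0 0;1 0 0 0 0 0 0;1 0 0 0 0 0 0;1 0 0 0 0 0 0;1 0 0 0 0 0 0;1 0 0 0 0 0 0;1 0 0 0 0 0 0"

```text
time: 55.35
position: [0.5403, 0.0631, 0.1573]
ee_rot: [-0.315, 3.126, -0.001]
force: [-2.2, -0.8, 7.5]
grip_width: 0.0132
gripper_force: 58.8
```

Call:
carry_out:
  increments: "1 0 0 0 0 0 0;1 0 0 0 0 0 0;1 0 0 0 0 0 0;1 0 0 0 0 0 0;1 0 0 0 0 0 0;1 0 0 0 0 0 0;1 0 0 0 0 0 0;1 0 0 0 0 0 0;1 0 0 0 0 0 0;1 0 0 0 0 0 0;1 0 0 0 0 0 0;1 0 0 0 0 0 0"

```text
time: 56.35
position: [0.5403, 0.0631, 0.1573]
ee_rot: [-0.315, 3.126, -0.001]
force: [-2.9, -1.2, 6.4]
grip_width: 0.0127
gripper_force: 58.8
```

Call:
carry_out:
  increments: "1 0.007 -0.162 0 0 0 1;1 0.007 -0.162 0 0 0 1;1 0.007 -0.162 0 0 0 1;1 0.007 -0.162 0 0 0 1;1 0.007 -0.162 0 0 0 1;1 0.007 -0.162 0 0 0 1;1 0.007 -0.162 0 0 0 1;1 0.007 -0.162 0 0 0 1;1 0.007 -0.162 0 0 0 1;1 0 0 0 0 0 0;1 0 0 0 0 0 0"

```text
time: 57.27
position: [0.5317, 0.0213, 0.1573]
ee_rot: [-0.905, -3.008, 0.001]
force: [-3.8, -1.4, 8.4]
grip_width: 0.0123
gripper_force: 59.4
```

```bash
python3 sw.py
```

```text
feeder [-0.045  -0.0399] r 0.0558 angle by pos 45.69 by tool 44.82 F [-3.8 -1.4  8.4] M [-0.06  0.98 -0.  ] 57.27
```

Call:
carry_out:
  increments: "1 0 -0.1 0 0 0 0.4;1 0 0 0 0 0 0;1 0 0 0 0 0 0"

```text
time: 57.52
position: [0.5315, 0.0211, 0.1574]
ee_rot: [0.95, 2.993, 0.003]
force: [0.7, 6.7, 4.1]
grip_width: 0.0128
gripper_force: 61.6
```

```bash
python3 sw.py
```

```text
feeder [-0.0452 -0.0401] r 0.0558 angle by pos 45.98 by tool 46.56 F [0.7 6.7 4.1] M [1.08 0.07 1.16] 57.52
```

Call:
carry_out:
  increments: "-0.4 0 0 0 0 0 0;-0.4 0 0 0 0 0 0;-0.4 0 0 0 0 0 0;-0.4 0 0 -0.5 0 0 0;-0.4 0 0 -0.8 0 0 0;-0.4 0 0 -0.8 0 0 0;-0.4 0 0 -0.8 0 0 0;-0.4 0 0 0 0 0 -1;-0.4 0 0 0 0 0 -1;-0.4 0 0 0 0 0 -1;-0.4 0 0 0 0 0 -1;-0.4 0 0 0 0 0 -1;-0.4 0 0 0 0 0 -1;-0.4 0 0 0 0 0 -1;-0.4 0 0 0 0 0 -1;-0.4 0 0 0 0 0 -1;-0.4 0 0 0 0 0 -0.4;-0.4 0 0 0 0 0 0"

```text
time: 59.02
position: [0.5305, 0.0182, 0.2433]
ee_rot: [0.316, -3.125, 0.001]
force: [-0.3, -0.3, 0.4]
grip_width: 0.0592
gripper_force: 0.0
```

```bash
python3 plan.py .5606,.2546,.23,101.3
```

```text
59.02 [0.5305 0.0182 0.2433] [-0.3 -0.3  0.4] 0.0592
turn z shares 0.05 shift shares [-2.53  7.53  0.44] tilt 0.05 q7 1.61
```

Call:
carry_out:
  increments: "-0.4 -0.2 0.5 0 0 0 0.05;-0.4 -0.3 0.8 0 0 0 0;-0.4 -0.3 0.9 0 0 0 0;-0.4 -0.3 0.9 0 0 0 0;-0.4 -0.3 0.9 0 0 0 0;-0.4 -0.3 0.9 0 0 0 0;-0.4 -0.3 0.9 0 0 0 0;-0.4 -0.3 0.9 0.2 0 0 0;-0.4 -0.23 0.6 0.2 0 0 0;-0.4 0 0.23 0.1 0 0 0;-0.4 0 0 0 0 0 0;-0.4 0 0 0 0 0 0"

```text
time: 60.02
position: [0.5608, 0.2543, 0.2282]
ee_rot: [0.307, -3.126, 0.002]
force: [1.2, -0.7, -0.5]
grip_width: 0.0596
gripper_force: 0.0
```

```bash
python3 plan.py .5608,.2546,.162,101.3
python3 - <<'E'
from h import *
s=grab("scene","s10");t=grab("top","t10")
cv2.imwrite("pics/v10.png",np.hstack([crop(t,100,110,110,120,3.6),crop(s,290,150,110,120,3.6)]))
E
```

```text
60.02 [0.5608 0.2543 0.2282] [ 1.2 -0.7 -0.5] 0.0596
turn z shares -0.01 shift shares [-0.01  0.01  2.21] tilt 0.1 q7 1.18
```

View pics/v10.png

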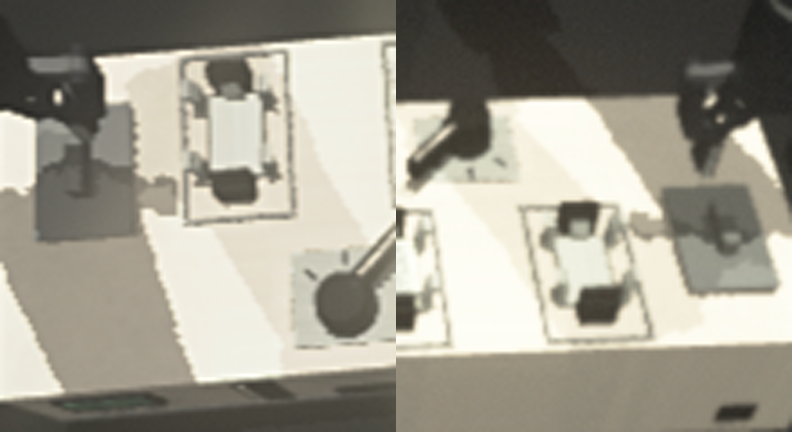

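The switch now points to the right magazine: the bar runs up-right at (370,250) in top, covering the right index mark. The cap is at (85,175) on the deck, as I left it. I'll grip it.

Call:
carry_out:
  increments: "-0.4 0 0.01 0.5 0 0 0;-0.4 0 0 0.6 0 0 0;-0.4 0 0 0.5 0 0 0;-0.4 0 0 0.4 0 0 0;-0.4 0 0 0.2 0 0 0;-0.4 0 0 0 0 0 0;1 0 0 0 0 0 0;1 0 0 0 0 0 0;1 0 0 0 0 0 0;1 0 0 0 0 0 0;1 0 0 0 0 0 0;1 0 0 0 0 0 0;1 0 0 -0.3 0 0 0;1 0 0 -0.6 0 0 0;1 0 0 -0.7 0 0 0;1 0 0 -0.7 0 0 0;1 0 0 0 0 0 0;1 0 0 0 0 0 0"

```text
time: 61.62
position: [0.5612, 0.2562, 0.2329]
ee_rot: [-0.309, 3.124, 0.001]
force: [-0.6, -0.7, -1.1]
grip_width: 0.0123
gripper_force: 59.1
```

```bash
python3 plan.py .6025,.1527,.23,101.3
```

```text
61.62 [0.5612 0.2562 0.2329] [-0.6 -0.7 -1.1] 0.0123
turn z shares 0.0 shift shares [-0.67 -3.65  0.1 ] tilt 0.14 q7 1.18
```

Call:
carry_out:
  increments: "1 -0.1 -0.4 0 0 0 0;1 -0.13 -0.7 0 0 0 0;1 -0.13 -0.7 0 0 0 0;1 -0.13 -0.7 0 0 0 0;1 -0.1 -0.7 0 0 0 0;1 -0.08 -0.45 0 0 0 0;1 0 0 0 0 0 0;1 0 0 0 0 0 0;1 0 0 0.5 0 0 0;1 0 0 0.3 0 0 0;1 0 0 0.1 0 0 0;1 0 0 0 0 0 0;1 0 0 0 0 0 0"

```text
time: 62.7
position: [0.6017, 0.1531, 0.2045]
ee_rot: [0.311, -3.126, -0.0]
force: [-0.5, -0.2, -0.9]
grip_width: 0.0119
gripper_force: 59.1
```

```bash
python3 plan.py .6025,.1528,.186,101.3
```

```text
62.7 [0.6017 0.1531 0.2045] [-0.5 -0.2 -0.9] 0.0119
turn z shares 0.01 shift shares [-0.02 -0.02  0.62] tilt 0.03 q7 1.36
```

Call:
carry_out:
  increments: "1 -0.02 -0.02 0.2 0 0 0;1 0 0 0.2 0 0 0;1 0 0 0.1 0 0 0;1 0 0 0.1 0 0 0;1 0 0 0 0 0 0;1 0 0 0 0 0 0"

```text
time: 63.2
position: [0.6027, 0.1519, 0.1894]
ee_rot: [-0.308, 3.124, -0.0]
force: [-7.3, -2.4, 19.2]
grip_width: 0.0122
gripper_force: 61.6
```

Call:
carry_out:
  increments: "1 0 0 -0.07 0 0 0;-0.4 0 0 0 0 0 0;-0.4 0 0 0 0 0 0;-0.4 0 0 0 0 0 0;-0.4 0 0 -0.4 0 0 0;-0.4 0 0 -0.8 0 0 0;-0.4 0 0 -0.8 0 0 0;-0.4 0.5 0.5 -0.3 0 0 0;-0.4 0.8 0.7 0 0 0 0;-0.4 0.8 0.8 0 0 0 0;-0.4 0.8 0.8 0 0 0 0;-0.4 0.8 0.8 0 0 0 0;-0.4 0.8 0.8 0 0 0 0;-0.4 0 0.8 0 0 0 0;-0.4 0 0.8 0 0 0 0;-0.4 0 0 0 0 0 0"

```text
time: 64.53
position: [0.4327, 0.3073, 0.2577]
ee_rot: [0.319, -3.125, -0.005]
force: [-0.5, -0.0, -0.2]
grip_width: 0.0599
gripper_force: 0.0
```

Run:
```python
from h import *
s=grab("scene","s11");t=grab("top","t11")
cv2.imwrite("pics/v11.png",np.hstack([crop(t,140,110,110,150,3.6),crop(s,255,140,110,150,3.6)]))
P=[[.6023,.1527]]
A=np.array([[np.cos(.198),-np.sin(.198)],[np.sin(.198),np.cos(.198)]])
L=np.array([[.05,.035],[.05,-.035],[-.05,-.035],[-.05,.035]])@A.T+P[0]
for z in(.179,.187):
  print(z,"t",((proj(t,np.c_[L,np.full(4,z)])-[140,110])*3.6+1.3).round(0).tolist(),"s",((proj(s,np.c_[L,np.full(4,z)])-[255,140])*3.6+397.3-.0).round(0).tolist())
```

```text
0.179 t [[27.0, 55.0], [126.0, 47.0], [132.0, 182.0], [31.0, 190.0]] s [[779.0, 726.0], [683.0, 729.0], [661.0, 622.0], [750.0, 619.0]]
0.187 t [[24.0, 51.0], [123.0, 43.0], [129.0, 178.0], [27.0, 187.0]] s [[782.0, 719.0], [685.0, 723.0], [662.0, 615.0], [752.0, 612.0]]
```

View pics/v11.png

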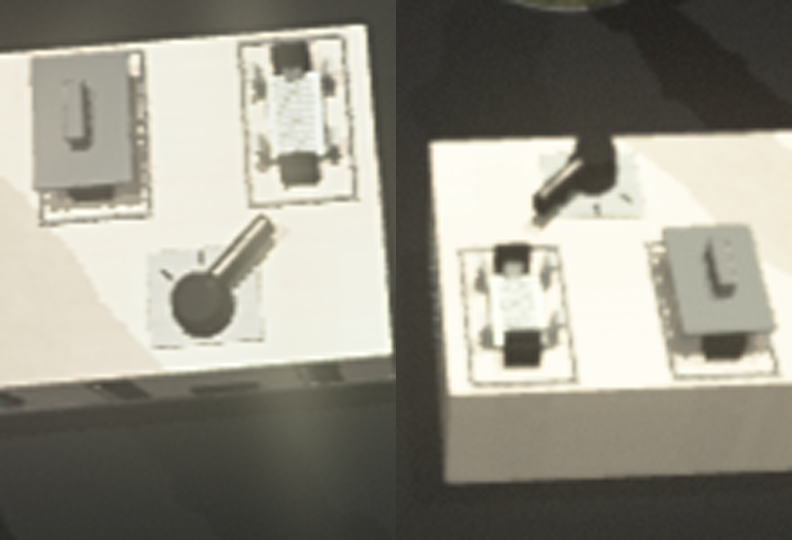

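The cap (85,120 in top) lies level on the left magazine, with its corners matching the seated height of 0.179. The switch points right, the right magazine is loaded and the arm is clear.

```bash
python3 -c "
from bench import arm
print(arm.sign_off())"
```

```text
the job is handed in; nothing more can be done
None
```

The job is handed in at about 65 s of robot time. All five cassettes are latched in the right magazine, and the switch was held at centre off for over 2.5 s and then turned to the right stop. The dust cap was then seated on the left magazine, and I did not move the bottles or beaker.

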